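# Build up a sanding drum on the spindle head

## Task

Stack the two plywood drum rings flat and centred, one on the other, on the hub of the spindle head. Then take the keyed arbor from the rack, put it down through the rings into the hub, and turn it under light pressure until its key slips into the keyway and its flange sits fully home on the rings. Finish still gripping the arbor by its head and pressing it down firmly, so that the locking screw can be tightened; leave everything else on the bench where it is.

Things in the scene. Friction and masses are not known exactly. Their poses are not given: they have to be found in the camera images.
- ring_a_center (a point): Drum ring of 18 mm birch plywood, flat and round: outside diameter 64 mm, bore 36 mm, thickness 18 mm, about 60 g. One of two identical rings, both lying flat on the bench. This point is the centre of the ring, half-way up (9 mm above its underside); z is its axis.
- ring_b_center (a point): The second drum ring, identical to the first (64 mm outside, 36 mm bore, 18 mm thick); centre of the ring, half-way up.
- hub_face (a point): Centre of the flat upper face of the spindle head's drive hub, 64 mm above the bench, z up. The face is a steel disc 58 mm across, 14 mm clear of the 116 mm wide grey belt guard. Vertical bore 20 mm in diameter, 42 mm deep, with one keyway 10.5 mm wide along all its depth, out to 15.5 mm from the axis, visible from above, also through rings lying on the hub.
- machine: The spindle head, bolted down, its spindle locked so that the hub does not turn. Origin on the spindle axis at bench level; x across the guard, y towards the motor (120 mm wide, 202 mm tall, 210 mm off along +y). The hub's keyway has no fixed angle: it points up to 0.5 rad either side of the machine's +x, to be seen or found by turning the arbor.
- arbor_head (a point): Middle of the arbor's head, the part to grip: an upright block 50 mm tall (25 mm up and down from here), 24 mm across its two flats (facing the arbor's +y and -y), 32 mm along x. The arbor is aluminium and steel, 0.22 to 0.34 kg, upright in the rack; pressing firmly is about 10 N. A small dark punch mark on top lies on the +x side, over the key.
- arbor_flange (a point): Centre of the underside of the arbor's clamp flange (56 mm across, 6 mm thick), 31 mm below the middle of the head. It ends 36 mm above the hub face when home on two rings, 56.5 mm when the key still rests on the hub face. Under it comes the drum body, 33 mm in diameter, whose lead-in cone ends 34.5 mm below this point.
- arbor_tip (a point): Lower tip of the arbor, 101.5 mm below the middle of the head. The oiled steel shank is 18 mm in diameter, its last 6 mm tapered to 12 mm. A key 8 mm wide stands out to 14 mm from the axis on the arbor's +x side, from 14 to 33 mm above the tip. At the start the key side points within 0.5 rad of world +x.
- rack: Wooden rack block, 150 mm (x) by 80 mm (y) by 80 mm tall, fixed; origin at the centre of its underside. The arbor stands in the 37 mm hole at x = -36 mm, its flange on the rack's top, and must be lifted 71 mm to come out. A slim steel mandrel with a round 18 mm knob stands in the smaller hole at x = +36 mm and stays there.
- washer: Steel washer 48 mm across and 6 mm thick, lying flat on the bench; stays where it is; origin at its underside.
- mandrel: Slim steel mandrel in the rack's other hole, 88 mm long; stays; origin at its lower tip.
- tin: Varnish tin, 84 mm across, 95 mm tall; stays; origin at its underside.
- glue: White glue bottle, 60 mm across, 170 mm tall; stays; origin at its underside.
- sanding_block: Cork sanding block 65 x 110 x 30 mm; stays; origin at its underside.
- wrench: Wrench 170 mm long lying on the bench; stays; origin at its underside.
- mallet: Hammer 270 mm long lying on the bench; stays; origin at its underside.
- brush: Brush 200 mm long lying on the bench; stays; origin at its underside.
Things that resemble listed ones, but are neither listed nor needed, are in the scene too. Leave any green look-alike of the part that bears arbor_head alone.

How it is judged (in metres and radians):
On the way, in this order (a step that is already met when the one before it is completed fails the run):
1. both rings lie flat in one pile on the hub, each centred within 5 mm, untouched by the robot, the arbor not yet in (((horizontal distance between each of ring_a_center, ring_b_center and hub_face below 0.005 m and angle between each of ring_a_center, ring_b_center's own z axis and vertical below 0.06 rad and z of ring_a_center in the frame of hub_face between 0.007 and 0.011 m and z of ring_b_center in the frame of hub_face between 0.025 and 0.029 m) or (horizontal distance between each of ring_b_center, ring_a_center and hub_face below 0.005 m and angle between each of ring_b_center, ring_a_center's own z axis and vertical below 0.06 rad and z of ring_b_center in the frame of hub_face between 0.007 and 0.011 m and z of ring_a_center in the frame of hub_face between 0.025 and 0.029 m)) and contact force between the fingers and ring_a below 0.1 N and contact force between the fingers and ring_b below 0.1 N and horizontal distance between arbor_flange and hub_face above 0.05 m), for 0.2 s.
2. the arbor stands upright through the rings in the hub's bore, at most 25 mm short of home (horizontal distance between arbor_flange and hub_face below 0.004 m and z of arbor_flange in the frame of hub_face below 0.061 m and angle between the z axis of arbor_flange and the z axis of hub_face, either way round below 0.08 rad), for 0.05 s.
At the end, for the whole second after the job is handed in: Both rings flat (0.06 rad) in one pile on the hub, centred within 4 mm, heights within 2 mm; arbor upright (0.04 rad), within 2.5 mm of the axis, flange underside 33 to 37.8 mm over the hub face (key home), at rest, pressing on the upper ring with over 4.5 N and gripped with over 5 N (((horizontal distance between each of ring_a_center, ring_b_center and hub_face below 0.004 m and angle between each of ring_a_center, ring_b_center's own z axis and vertical below 0.06 rad and z of ring_a_center in the frame of hub_face between 0.007 and 0.011 m and z of ring_b_center in the frame of hub_face between 0.025 and 0.029 m and contact force between arbor and ring_b above 4.5 N) or (horizontal distance between each of ring_b_center, ring_a_center and hub_face below 0.004 m and angle between each of ring_b_center, ring_a_center's own z axis and vertical below 0.06 rad and z of ring_b_center in the frame of hub_face between 0.007 and 0.011 m and z of ring_a_center in the frame of hub_face between 0.025 and 0.029 m and contact force between arbor and ring_a above 4.5 N)) and z of arbor_flange in the frame of hub_face between 0.033 and 0.0378 m and horizontal distance between arbor_flange and hub_face below 0.0025 m and angle between the z axis of arbor_flange and the z axis of hub_face, either way round below 0.04 rad and contact force between the fingers and arbor above 5 N and linear speed of arbor below 0.01 m/s); the arm keeps its last pose, push and grip.
It fails at once if one of the other loose things (washer, mandrel, tin, glue, sanding block, wrench, hammer, brush) is moved more than 30 mm (distance of any of washer, mandrel, tin, glue, sanding_block, wrench, mallet, brush from where it was at the start of the episode above 0.03 m).
It also fails if it takes over 72 s, if anything falls off the work surface, if the arm or the gripper's body presses on something with over 40 N, if the wrist force passes 120 N, or if a joint passes its speed limit or range.

## Robot

A 6-joint arm with a two-finger parallel gripper is mounted at the origin on the work surface. World frame = base frame: x ahead of the robot, y to its left, z up, the work surface at z = 0. Lengths are in mm, angles in rad, forces in N, time in s.
With the tool pointing down it reaches from about 325 to 850 mm from the base axis. Payload 4.4 kg.
Tool frame: the origin (TCP) lies midway between the tips of the shut fingers; the grasp point (between the pads) lies 19 mm behind it (tcp_to_grasp is the distance from the TCP to the grasp point, in mm); x points along the fingers, y is the direction in which the jaws open and shut, and the axes are right-handed (so a half turn about x gives the same grasp; the last joint's range is limited). The gripper opens to 94 mm and grips with 3 to 60 N. Pads are 16 mm wide; open, the fingers measure 119 mm over their backs; the gripper's body (75 mm by 177 mm) begins 78 mm behind the grasp point.
Start: joints at [-1.312, 0.207, 1.542, -0, 1.393, -0.15], TCP at [228.556, -527.626, 205.447] pointing down, gripper open.
Joint ranges: [-2.73, 2.73], [-0.86, 2.22], [0.23, 2.46], [-1.11, 4.25], [0.08, 2.63], [-2.82, 2.82]. Speed limits (rad/s): [2.79, 2.79, 3.14, 3.14, 3.14, 3.14].

## Interface

Orientations are given as a unit quaternion [w, x, y, z].
In Python, from rig import sense, camera, camera_model, close_job, tcp_to_grasp gives the robot as it stands.
- The arm moves only by the tool play_rows, never from a script. Its argument "commands" is a list of rows, each an object of numbers: "x", "y", "z": the shift along the tool's x, y, z in cm; "ax", "ay", "az": the turn, a rotation vector about the tool's x, y, z in degrees; "fingers": the finger opening in cm, from 0 to 9.4. In form: [{"x": .., "y": .., "z": .., "ax": .., "ay": .., "az": .., "fingers": ..}, ...]. A call has 1 to 10 rows; each row shifts and turns the commanded pose from where the row before left it, along the tool's axes as they then stand; what a row does not reach is not made up. A row lasts 1/10 s, in which the tool goes at most 50 mm and 8.59 degrees, less where a joint would pass 70% of its speed; a pose out of reach is approached as far as the arm can. A call with a gripper value outside its range is refused whole. The fingers move at their own pace and stop on an object; the grip force is fixed at half the most. Time passes only in rows, so rows that do not move let the fingers close. It gives the time, the measured TCP pose, the force and the opening at its end, in the units of the state.
- sense(): the state, without advancing time (a new reading comes with each control period).
- camera(name): name is "side" or "top" or "wrist"; returns the picture (420x560x3 uint8, red, green, blue); there is no depth.
- camera_model(name): a dict with "fx", "fy", "cx", "cy" (pixels), "k1" (the pictures are not rectified: a ray, as slopes to the right and down, at radius r is drawn at 1 + k1 r^2 times it, then the intrinsics apply), "R" (3x3) and "t" (3): a world point X has camera coordinates R X + t. Camera axes: x right, y down, z forward; pixel columns grow to the right and rows downward; lengths in mm; the calibration is good to about 2 mm. A picture is of the moment at which its call begins: read the wrist's pose just before it. camera_model takes no time and is no camera call; for the wrist camera it gives the pose at the moment of the call.
- close_job(): hands the job in, once; it reports no verdict.
The state is a dict: "time_s": time; "qpos": joint angles; "joint_velocities": joint speeds; "tau": joint torques, N m; "position": TCP position; "tool_rot": TCP orientation; "force": force on the tool from outside, world axes, zero at the start; "wrist_torque": the same for the moment, N m; "grip_width": finger opening in mm.
Only numpy, scipy, OpenCV 4.12 (cv2) and the standard library are available. Lean on these libraries where they do the work, as an engineer would, in place of code of your own. Each camera call takes 0.05 s, during which the arm holds its last target.

## Working session

There is one attempt and no reset: what is moved stays moved. The work goes in short steps, Python scripts to look and compute and a tool call to move; the robot and the scene stay as the last step left them, time stands still between calls to the robot, and variables do not carry over. Pictures are saved under pics/ and viewed, and the job is handed in when it is done.

Besides the shell and the picture viewer there is one more tool, called after ">>>" as name(argument=value, ...), one argument or row to a line, values as JSON. play_rows: Moves the arm, as the interface text tells. Its arguments: {"type":"object","properties":{"commands":{"type":"array"}},"required":["commands"]}

```bash
ls; mkdir -p pics
python3 - <<'E'
from rig import *
import cv2,json
s=sense();print({k:v for k,v in s.items()});print(tcp_to_grasp)
for n in ['side','top','wrist']:
    m=camera_model(n);print(n,m)
    cv2.imwrite(f'pics/{n}0.png',camera(n)[:,:,::-1])
E
```

```text
pics
{'time_s': 0.0, 'qpos': array([-1.31249660e+00,  2.07427194e-01,  1.54291218e+00, -1.08603157e-05,
        1.39348151e+00, -1.50523810e-01]), 'joint_velocities': array([ 9.23890013e-05,  1.81825452e-03, -9.69263651e-05,  9.17915229e-04,
       -1.50143325e-03, -1.16081211e-05]), 'tau': array([ 1.38855678e-03, -3.70875514e+01, -2.81416619e+01,  6.99137128e-02,
        3.60318390e-02, -1.73521998e-04]), 'position': array([ 228.35027257, -526.85606626,  204.30653105]), 'tool_rot': array([-0.14275059, -0.69233844, -0.14432349,  0.69243085]), 'force': array([-0.0222101 , -0.43781892,  0.08863108]), 'wrist_torque': array([ 0.00263593, -0.07561432, -0.0140058 ]), 'grip_width': 93.73445755946491}
18.8
side {'fx': 418.07894584227006, 'fy': 418.07894584227006, 'cx': 277.6728579921736, 'cy': 215.2379498627465, 'k1': -0.03837313266391354, 'R': array([[ 0.99707675, -0.07559572, -0.01110155],
       [-0.04726108, -0.49602898, -0.86701883],
       [ 0.06003622,  0.86500898, -0.49815169]]), 't': array([-610.45738741,   54.54315874, 1097.64437471])}
top {'fx': 392.9852562727439, 'fy': 392.9852562727439, 'cx': 283.11144183338877, 'cy': 209.45150705064856, 'k1': -0.07197526992462885, 'R': array([[ 0.01733794, -0.9996709 ,  0.01890748],
       [-0.98630138, -0.02020245, -0.16371148],
       [ 0.16403958, -0.01581006, -0.98632705]]), 't': array([-155.59998612,  586.53915672,  947.62110932])}
wrist {'fx': 350.9572938376625, 'fy': 350.9572938376625, 'cx': 276.95812094791285, 'cy': 203.50912516311664, 'k1': -0.03627456100742414, 'R': array([[ 0.39755353, -0.91757833, -0.00109197],
       [-0.88637515, -0.38434148,  0.25810992],
       [-0.23725576, -0.10164461, -0.96611494]]), 't': array([-575.3527228 ,  -26.36086005,  390.55756614])}
```

View pics/side0.png

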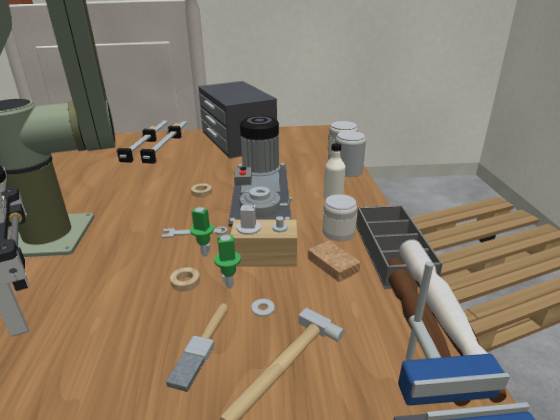

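View pics/top0.png

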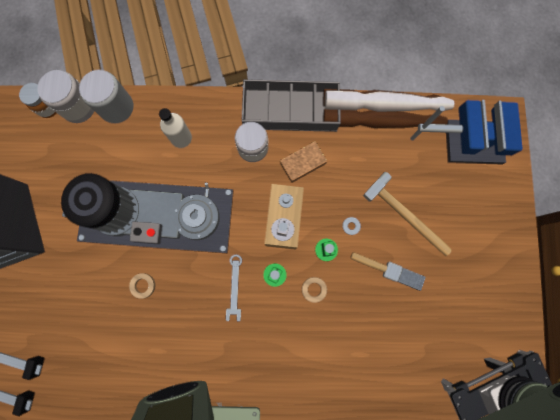

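View pics/wrist0.png

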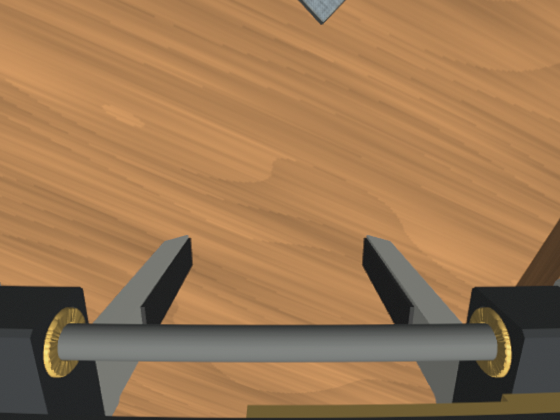

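The top view shows the rings near (314,290) and (142,286), the hub at (197,216) and the arbor in the rack at (283,231). The green look-alikes are at (275,275) and (327,250). Next I'll measure these.

```bash
cat > h.py <<'E'
import numpy as np,cv2
from rig import *
def K(m): return np.array([[m['fx'],0,m['cx']],[0,m['fy'],m['cy']],[0,0,1.]]),np.array([m['k1'],0,0,0,0.])
def ray(m,uv):
    k,d=K(m);p=cv2.undistortPoints(np.array(uv,float).reshape(-1,1,2),k,d).reshape(-1,2)
    R=np.array(m['R']);t=np.array(m['t']);c=-R.T@t
    return c,np.c_[p,np.ones(len(p))]@R
def plane(m,uv,z):
    c,d=ray(m,uv);return c+d*((z-c[2])/d[:,2])[:,None]
def proj(m,X):
    k,d=K(m);R=np.array(m['R']);t=np.array(m['t'],float)
    return cv2.projectPoints(np.array(X,float).reshape(-1,1,3),cv2.Rodrigues(R)[0],t,k,d)[0].reshape(-1,2)
def tri(ms,uvs):
    A=np.zeros((3,3));b=np.zeros(3)
    for m,uv in zip(ms,uvs):
        c,d=ray(m,[uv]);d=d[0]/np.linalg.norm(d[0]);P=np.eye(3)-np.outer(d,d);A+=P;b+=P@c
    return np.linalg.solve(A,b)
def save(n,im,s=1,box=None):
    if box: im=im[box[1]:box[3],box[0]:box[2]]
    cv2.imwrite('pics/'+n,cv2.resize(im[:,:,::-1],None,fx=s,fy=s,interpolation=cv2.INTER_CUBIC))
E
python3 - <<'E'
from h import *
im=cv2.imread('pics/top0.png')[:,:,::-1];m=camera_model('top')
save('t1.png',im,4,(70,170,250,310));save('t2.png',im,4,(220,170,400,310))
for n,uv,z in [('ra',(314,290),9),('rb',(142,286),9),('hub',(197,216),64),('arb',(283,231),116),('g1',(275,275),80),('g2',(327,250),80),('washer',(351,226),6)]:
    print(n,plane(m,[uv],z)[0].round(1))
E
```

```text
ra [ 388.1 -228.1    9. ]
rb [389.  214.6   9. ]
hub [566.1  70.1  64. ]
arb [ 527.1 -144.1  116. ]
g1 [ 424.7 -127.3   80. ]
g2 [ 486.8 -252.3   80. ]
washer [ 555.9 -325.7    6. ]
```

View pics/t1.png

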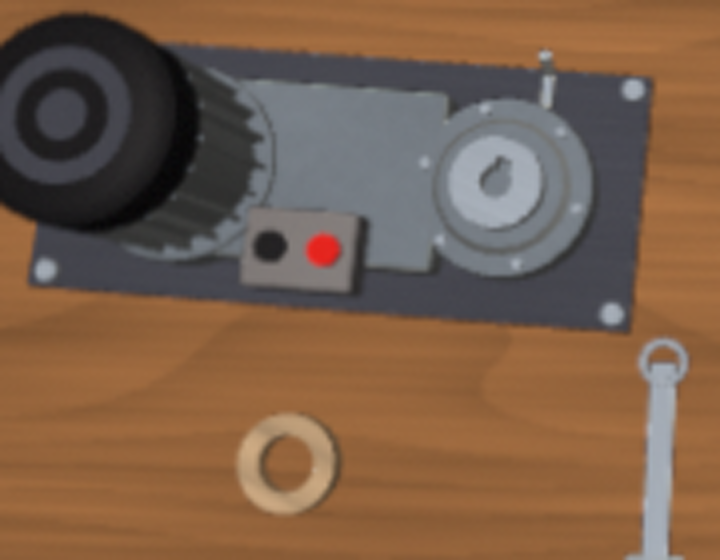

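View pics/t2.png

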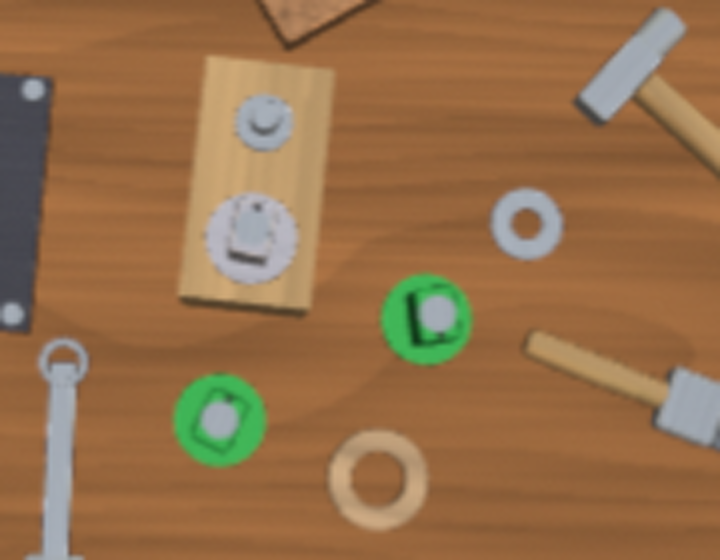

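```bash
cat >> h.py <<'E'
from scipy.spatial.transform import Rotation as Ro
def pose():
    s=sense();q=s['tool_rot'];return np.array(s['position']),Ro.from_quat([q[1],q[2],q[3],q[0]])
def down(yaw): # tool y at angle yaw in world
    x=np.array([0,0,-1.]);y=np.array([np.cos(yaw),np.sin(yaw),0]);return Ro.from_matrix(np.c_[x,y,np.cross(x,y)])
def yaw():
    p,R=pose();y=R.as_matrix()[:,1];return np.arctan2(y[1],y[0])
def plan(P,yw=None,p=None,R=None,pr=True):
    """one-shot delta: rotation (deg, tool frame) first, then shift (cm) in the NEW tool axes"""
    if p is None: p,R=pose()
    if yw is None:
        y=R.as_matrix()[:,1];yw=np.arctan2(y[1],y[0])
    Rn=down(yw);rv=np.degrees((R.inv()*Rn).as_rotvec());d=Rn.inv().apply(np.array(P)-p)/10
    if pr: print('rot deg',rv.round(2),' then shift cm (new axes)',d.round(2),'| old axes',(R.inv().apply(np.array(P)-p)/10).round(2))
    return rv,d
E
python3 - <<'E'
from h import *
p,R=pose();m=camera_model('wrist');c=-np.array(m['R']).T@m['t']
print(p,R.as_matrix().round(3),np.degrees(yaw()))
print('cam in tool',R.inv().apply(c-p).round(1),'cam axes in tool',(R.inv().as_matrix()@np.array(m['R']).T).round(3))
print('tcp px',proj(m,p),'grasp',proj(m,p-18.8*R.as_matrix()[:,0]))
# top masks
im=cv2.imread('pics/top0.png');mt=camera_model('top')
hsv=cv2.cvtColor(im,cv2.COLOR_BGR2HSV)
for n,(x,y) in dict(ra=(314,290),rb=(142,286)).items():
    sub=hsv[y-18:y+18,x-18:x+18];
    g=cv2.cvtColor(im,cv2.COLOR_BGR2GRAY)[y-18:y+18,x-18:x+18]
    mk=((sub[:,:,2]>165)).astype(np.uint8)
    cs,_=cv2.findContours(mk,cv2.RETR_EXTERNAL,cv2.CHAIN_APPROX_NONE);k=max(cs,key=cv2.contourArea)
    e=cv2.fitEllipse(k);uv=(e[0][0]+x-18,e[0][1]+y-18);print(n,uv,e[1],plane(mt,[uv],14)[0])
x,y=195,215
g=cv2.cvtColor(im,cv2.COLOR_BGR2GRAY)
mk=(g[y-25:y+25,x-25:x+25]>165).astype(np.uint8)
cs,_=cv2.findContours(mk,cv2.RETR_EXTERNAL,cv2.CHAIN_APPROX_NONE);k=max(cs,key=cv2.contourArea)
e=cv2.fitEllipse(k);uv=(e[0][0]+x-25,e[0][1]+y-25);print('hub',uv,e[1],plane(mt,[uv],64)[0])
E
```

```text
[ 228.38823231 -527.03891802  204.55953398] [[-0.     0.398 -0.918]
 [ 0.002 -0.918 -0.398]
 [-1.    -0.002 -0.   ]] -66.57642800758381
cam in tool [-179.1    1.1  -75.3] cam axes in tool [[-0.001 -0.258  0.966]
 [ 1.    -0.     0.001]
 [-0.     0.966  0.258]]
tcp px [[274.61623458 251.82400663]] grasp [[274.40768838 266.60319846]]
ra (314.3213710784912, 289.6563129425049) (23.295251846313477, 24.329383850097656) [ 389.13258875 -228.45851972   14.        ]
rb (140.68997955322266, 285.41333770751953) (22.867830276489258, 24.177936553955078) [390.57760746 216.45317436  14.        ]
hub (193.0815773010254, 214.9650115966797) (20.143728256225586, 20.710081100463867) [568.47927129  80.05550173  64.        ]
```

Run:
```python
from h import *
plan([389,-228,150])
mt=camera_model('top');ms=camera_model('side')
im=cv2.imread('pics/side0.png')[:,:,::-1];save('s1.png',im,4,(150,160,330,300))
for n,a,b in [('g1',(275,274.5),(201,209)),('g2',(329,248.5),(227,237)),('arbor',(283,227),(248,207)),('hub',(193.5,215),(260,192))]:
    print(n,tri([mt,ms],[a,b]).round(0))
```

```text
rot deg [-0.   -0.01  0.1 ]  then shift cm (new axes) [  5.46 -21.05 -26.63] | old axes [  5.5  -21.05 -26.62]
g1 [ 428. -127.  128.]
g2 [ 489. -250.  128.]
arbor [ 535. -143.  137.]
hub [569.  80.  61.]
```

View pics/s1.png

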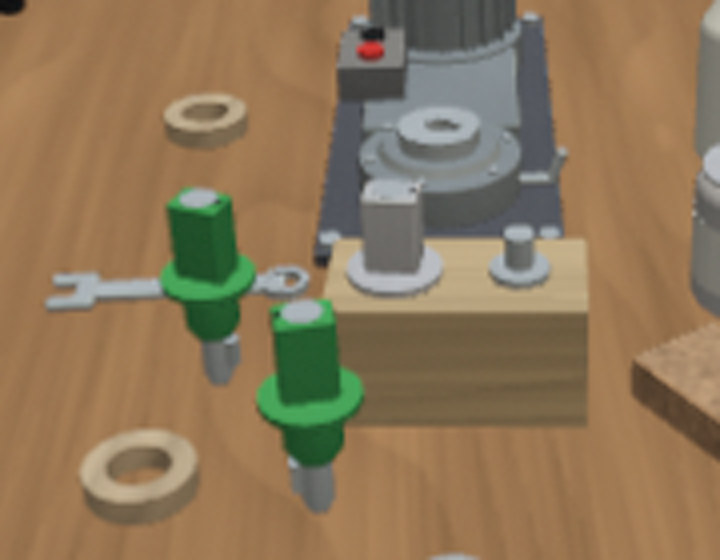

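>>> play_rows(
  commands=[
    {"x":0.6,"y":-2.3,"z":-2.95,"fingers":9.4},
    {"x":0.6,"y":-2.3,"z":-2.95,"fingers":9.4},
    {"x":0.6,"y":-2.3,"z":-2.95,"fingers":9.4},
    {"x":0.6,"y":-2.35,"z":-2.95,"fingers":9.4},
    {"x":0.6,"y":-2.35,"z":-2.95,"fingers":9.4},
    {"x":0.6,"y":-2.35,"z":-2.95,"fingers":9.4},
    {"x":0.6,"y":-2.35,"z":-2.95,"fingers":9.4},
    {"x":0.6,"y":-2.35,"z":-3.0,"fingers":9.4},
    {"x":0.6,"y":-2.4,"z":-2.95,"fingers":9.4},
    {"fingers":9.4},
  ],
)

```text
schema error: expected keys x, y, z, ax, ay, az, fingers
```

```bash
cat >> h.py <<'E'
def ringfit(im,lo,hi,minA,name=None):
    hsv=cv2.cvtColor(im,cv2.COLOR_RGB2HSV);mk=cv2.inRange(hsv,lo,hi)
    cs,hh=cv2.findContours(mk,cv2.RETR_CCOMP,cv2.CHAIN_APPROX_NONE)
    return [(cv2.fitEllipse(c),cv2.contourArea(c),h[3]) for c,h in zip(cs,hh[0]) if cv2.contourArea(c)>minA and len(c)>10],mk
E
python3 - <<'E'
from h import *
p,R=pose();m=camera_model('wrist');im=camera('wrist');cv2.imwrite('pics/w1.png',im[:,:,::-1])
print(sense()['time_s'],p,np.degrees(yaw()))
for z in(0,18): print(proj(m,[p[0],p[1],z]))
print(proj(m,[[389,-228,18]]))
E
```

```text
0.2 [ 228.38823231 -527.03891802  204.55953398] -66.57664206291514
[[275.95141903 179.85468602]]
[[275.890649   183.12515682]]
[[  44.42673476 -102.90101444]]
```

View pics/w1.png

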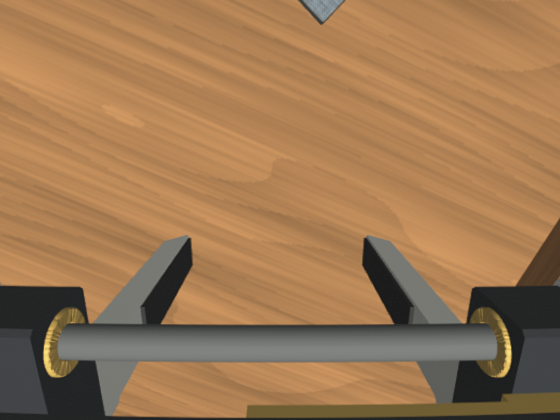

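>>> play_rows(
  commands=[
    {"x":0.6,"y":-2.3,"z":-2.95,"ax":0,"ay":0,"az":0,"fingers":9.4},
    {"x":0.6,"y":-2.3,"z":-2.95,"ax":0,"ay":0,"az":0,"fingers":9.4},
    {"x":0.6,"y":-2.3,"z":-2.95,"ax":0,"ay":0,"az":0,"fingers":9.4},
    {"x":0.6,"y":-2.35,"z":-2.95,"ax":0,"ay":0,"az":0,"fingers":9.4},
    {"x":0.6,"y":-2.35,"z":-2.95,"ax":0,"ay":0,"az":0,"fingers":9.4},
    {"x":0.6,"y":-2.35,"z":-2.95,"ax":0,"ay":0,"az":0,"fingers":9.4},
    {"x":0.6,"y":-2.35,"z":-2.95,"ax":0,"ay":0,"az":0,"fingers":9.4},
    {"x":0.6,"y":-2.35,"z":-3.0,"ax":0,"ay":0,"az":0,"fingers":9.4},
    {"x":0.6,"y":-2.4,"z":-2.95,"ax":0,"ay":0,"az":0,"fingers":9.4},
    {"x":0,"y":0,"z":0,"ax":0,"ay":0,"az":0,"fingers":9.4},
  ],
)

```text
time_s: 1.2
position: [389.4, -224.5, 150.3]
tool_rot: [-0.144, -0.692, -0.147, 0.692]
force: [-0.9, -1.1, 0.8]
grip_width: 93.8
```

Run:
```python
from h import *
p,R=pose();m=camera_model('wrist');im=camera('wrist');cv2.imwrite('pics/w2.png',im[:,:,::-1])
print(sense()['time_s'],p,np.degrees(yaw()))
print(proj(m,[[389,-228,18]]))
```

```text
1.25 [ 389.3722672  -224.51144422  150.26315916] -66.33465847393575
[[279.22606532 196.912305  ]]
```

View pics/w2.png

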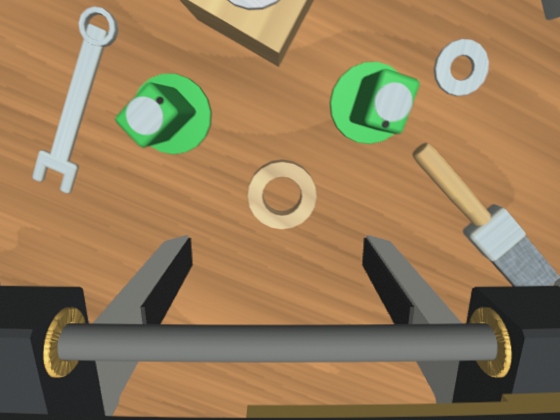

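Run:
```python
from h import *
im=cv2.imread('pics/w2.png')[:,:,::-1].copy();hsv=cv2.cvtColor(im,cv2.COLOR_RGB2HSV)
print(hsv[195,257],hsv[165,282],hsv[224,282],hsv[210,282],hsv[195,230],hsv[185,290])
m=camera_model('wrist');p,R=pose()
for lo in [(10,0,170),(10,0,190)]:
    f,mk=ringfit(im,lo,(30,125,255),500)
    for e,a,h in f:
        if 240<e[0][0]<320 and 150<e[0][1]<240: print(e,a,h,plane(m,[e[0]],18)[0], plane(m,[e[0]],0)[0])
cv2.imwrite('pics/mk.png',mk)
```

```text
[ 20  78 220] [ 20  79 220] [ 20  78 219] [ 15 124 161] [ 15 135 178] [ 15 135 178]
((281.734619140625, 195.5496063232422), (66.33145141601562, 69.60111236572266), 86.4927978515625) 3622.0 -1 [ 390.72244547 -232.17947634   18.        ] [ 386.79692747 -234.16940014    0.        ]
((281.8462829589844, 196.00958251953125), (38.84284210205078, 40.36147689819336), 66.4947280883789) 1225.5 47 [ 390.36746303 -232.44826095   18.        ] [ 386.42145562 -234.45369887    0.        ]
((281.6244812011719, 195.61288452148438), (65.86164855957031, 67.86827850341797), 81.65072631835938) 3508.0 -1 [ 390.62754077 -232.11133022   18.        ] [ 386.69654492 -234.09732067    0.        ]
((281.7814636230469, 195.86407470703125), (39.677494049072266, 41.37736511230469), 71.79248046875) 1284.5 7 [ 390.46895063 -232.33850521   18.        ] [ 386.52880103 -234.33760809    0.        ]
```

View pics/mk.png

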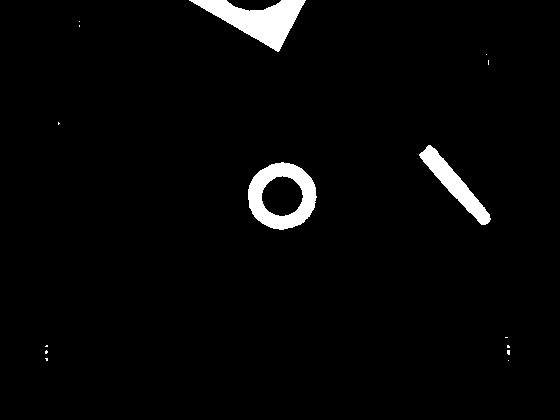

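Run:
```python
from h import *
im=cv2.imread('pics/w2.png')[:,:,::-1].copy();save('w2z.png',im,4,(140,220,420,360)) if 0 else None
a=im[225:335,130:200];b=im[225:335,355:425]
cv2.imwrite('pics/w2z.png',cv2.resize(np.hstack([a,b])[:,:,::-1],None,fx=5,fy=5,interpolation=cv2.INTER_CUBIC))
m=camera_model('wrist');p,R=pose()
for y in(-46.9,46.9):
  for z in(-8,8):
    for x in (0,-38): print((x,y,z),proj(m,p+R.apply([x,y,z])).round(1))
```

```text
(0, -46.9, -8) [[188.3 238. ]]
(-38, -46.9, -8) [[167.4 268.5]]
(0, -46.9, 8) [[190.3 265.1]]
(-38, -46.9, 8) [[170.5 300.9]]
(0, 46.9, -8) [[360.8 238. ]]
(-38, 46.9, -8) [[380.7 268.5]]
(0, 46.9, 8) [[358.9 265. ]]
(-38, 46.9, 8) [[377.8 300.8]]
```

View pics/w2z.png

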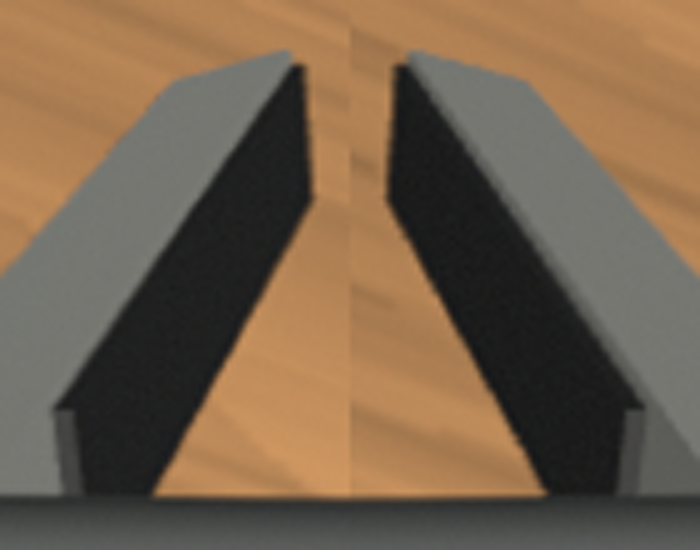

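Run:
```python
from h import *
m=camera_model('wrist');X=plane(m,[(279.4,195.7)],18)[0];print(X)
plan([X[0],X[1],3])
```

```text
[ 389.73565842 -230.28128771   18.        ]
rot deg [0.   0.04 0.07]  then shift cm (new axes) [14.78  0.35  0.08] | old axes [14.78  0.37  0.07]
```

>>> play_rows(
  commands=[
    {"x":3,"y":0.35,"z":0.08,"ax":0,"ay":0,"az":0,"fingers":9.4},
    {"x":3.5,"y":0,"z":0,"ax":0,"ay":0,"az":0,"fingers":9.4},
    {"x":3.5,"y":0,"z":0,"ax":0,"ay":0,"az":0,"fingers":9.4},
    {"x":3,"y":0,"z":0,"ax":0,"ay":0,"az":0,"fingers":9.4},
    {"x":1.7,"y":0,"z":0,"ax":0,"ay":0,"az":0,"fingers":9.4},
    {"x":0,"y":0,"z":0,"ax":0,"ay":0,"az":0,"fingers":9.4},
    {"x":0,"y":0,"z":0,"ax":0,"ay":0,"az":0,"fingers":9.4},
  ],
)

```text
time_s: 1.95
position: [389.5, -233.4, 4.8]
tool_rot: [-0.143, -0.692, -0.143, 0.693]
force: [0.4, -0.2, 0.4]
grip_width: 94.3
```

Run:
```python
from h import *
p,R=pose();m=camera_model('wrist');im=camera('wrist');cv2.imwrite('pics/w3.png',im[:,:,::-1])
print(p)
```

```text
[ 389.5320915  -233.39474158    4.79963094]
```

View pics/w3.png

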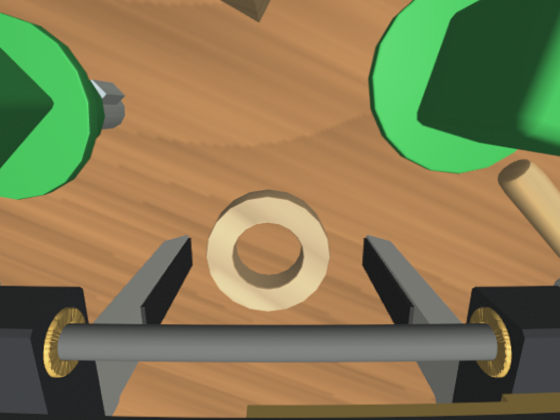

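Run:
```python
from h import *
m=camera_model('wrist');p,R=pose()
im=cv2.imread('pics/w3.png')[:,:,::-1].copy()
f,mk=ringfit(im,(10,0,190),(30,125,255),800)
for e,a,h in f:
    if 200<e[0][0]<340 and 180<e[0][1]<320: 
        X=plane(m,[e[0]],18)[0];print(e,a,h,X,R.inv().apply(X-p))
```

```text
((267.51519775390625, 254.13681030273438), (113.0587387084961, 121.55239868164062), 91.04859161376953) 10792.5 -1 [ 392.3595843  -228.77851424   18.        ] [-12.61262614  -3.52846707  -4.03370656]
((267.7178039550781, 255.57461547851562), (67.0827407836914, 72.66656494140625), 89.16465759277344) 3825.0 7 [ 391.67021178 -229.18304496   18.        ] [-12.6128845   -3.43045469  -3.24043921]
```

>>> play_rows(
  commands=[
    {"x":0.1,"y":-0.45,"z":-0.32,"ax":0,"ay":0,"az":0,"fingers":9.4},
    {"x":0,"y":0,"z":0,"ax":0,"ay":0,"az":0,"fingers":9.4},
    {"x":0,"y":0,"z":0,"ax":0,"ay":0,"az":0,"fingers":5.5},
    {"x":0,"y":0,"z":0,"ax":0,"ay":0,"az":0,"fingers":5.5},
    {"x":0,"y":0,"z":0,"ax":0,"ay":0,"az":0,"fingers":5.5},
    {"x":0,"y":0,"z":0,"ax":0,"ay":0,"az":0,"fingers":5.5},
    {"x":0,"y":0,"z":0,"ax":0,"ay":0,"az":0,"fingers":5.5},
    {"x":0,"y":0,"z":0,"ax":0,"ay":0,"az":0,"fingers":5.5},
  ],
)

```text
time_s: 2.8
position: [390.8, -226.9, 3.5]
tool_rot: [0.144, 0.692, 0.144, -0.692]
force: [-0.6, -0.6, 1.6]
grip_width: 64.1
```

Run:
```python
from h import *
s=sense();print(s['grip_width'],s['force'],s['joint_velocities'].round(3));p,R=pose();m=camera_model('wrist');im=camera('wrist');cv2.imwrite('pics/w4.png',im[:,:,::-1])
print(p)
f,mk=ringfit(im,(10,0,190),(30,125,255),800)
for e,a,h in f:
    if 200<e[0][0]<340 and 180<e[0][1]<320: 
        X=plane(m,[e[0]],18)[0];print(e,a,h,X,R.inv().apply(X-p))
```

```text
64.07260200763449 [-0.5951898  -0.61827397  1.57627632] [ 0.001 -0.     0.002  0.001  0.001  0.001]
[ 390.84888071 -226.90082298    3.53435809]
((276.9158020019531, 262.0291748046875), (112.59004974365234, 121.56624603271484), 88.3805160522461) 10752.0 -1 [ 391.78728192 -227.87578273   18.        ] [-14.46551195   1.26877915  -0.47444979]
((277.1105041503906, 263.4980163574219), (66.39151000976562, 72.34449768066406), 86.73735046386719) 3767.5 8 [ 391.08137691 -228.28967372   18.        ] [-14.46555836   1.36793953   0.33781547]
```

View pics/w4.png

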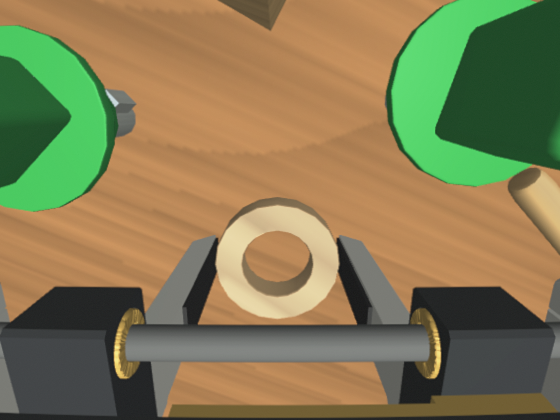

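Run:
```python
from h import *
p,R=pose();yw=yaw();tz=R.as_matrix()[:,2];T=np.array([568.5,80,0])+95*tz;T[2]=150;print(T);plan(T)
```

```text
[481.32514626  42.24361191 150.        ]
rot deg [ 0. -0. -0.]  then shift cm (new axes) [-14.65 -21.1  -19.  ] | old axes [-14.65 -21.1  -19.  ]
```

>>> play_rows(
  commands=[
    {"x":-3,"y":0,"z":0,"ax":0,"ay":0,"az":0,"fingers":5.5},
    {"x":-4.5,"y":0,"z":0,"ax":0,"ay":0,"az":0,"fingers":5.5},
    {"x":-4.5,"y":0,"z":0,"ax":0,"ay":0,"az":0,"fingers":5.5},
    {"x":-2.6,"y":-3,"z":-2.7,"ax":0,"ay":0,"az":0,"fingers":5.5},
    {"x":0,"y":-3.5,"z":-3.2,"ax":0,"ay":0,"az":0,"fingers":5.5},
    {"x":0,"y":-3.5,"z":-3.2,"ax":0,"ay":0,"az":0,"fingers":5.5},
    {"x":0,"y":-3.5,"z":-3.2,"ax":0,"ay":0,"az":0,"fingers":5.5},
    {"x":0,"y":-3.5,"z":-3.2,"ax":0,"ay":0,"az":0,"fingers":5.5},
    {"x":0,"y":-3.1,"z":-2.7,"ax":0,"ay":0,"az":0,"fingers":5.5},
    {"x":0,"y":-1,"z":-0.8,"ax":0,"ay":0,"az":0,"fingers":5.5},
  ],
)

```text
time_s: 3.85
position: [481.5, 45.6, 149.2]
tool_rot: [0.145, 0.692, 0.145, -0.692]
force: [-0.3, 0.0, -0.6]
grip_width: 64.0
```

>>> play_rows(
  commands=[
    {"x":0,"y":0,"z":0,"ax":0,"ay":0,"az":0,"fingers":5.5},
    {"x":0,"y":0,"z":0,"ax":0,"ay":0,"az":0,"fingers":5.5},
    {"x":0,"y":0,"z":0,"ax":0,"ay":0,"az":0,"fingers":5.5},
  ],
)

```text
time_s: 4.15
position: [480.8, 40.8, 149.2]
tool_rot: [-0.143, -0.692, -0.143, 0.693]
force: [0.4, 0.3, -0.6]
grip_width: 64.2
```

Run:
```python
from h import *
s=sense();print(s['time_s'],s['grip_width'],s['force'],s['joint_velocities'].round(3));p,R=pose();m=camera_model('wrist');im=camera('wrist');cv2.imwrite('pics/w5.png',im[:,:,::-1])
print(p,np.degrees(yaw()))
```

```text
4.15 64.20085169735277 [ 0.44436805  0.28593592 -0.58254619] [-0.006 -0.003 -0.003  0.005 -0.001  0.003]
[480.79018315  40.83504264 149.20288107] -66.70494635783567
```

View pics/w5.png

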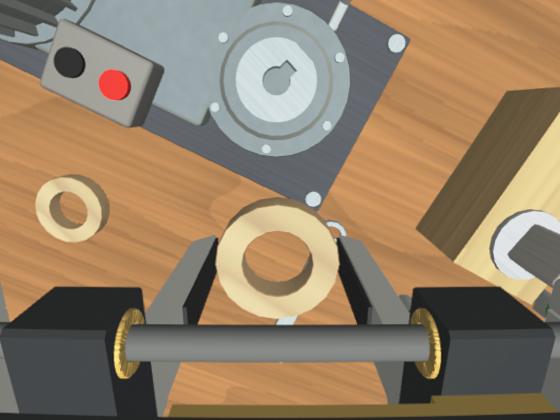

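Run:
```python
from h import *
im=cv2.imread('pics/w5.png')[:,:,::-1].copy();m=camera_model('wrist');p,R=pose()
hsv=cv2.cvtColor(im,cv2.COLOR_RGB2HSV);print(hsv[80,250],hsv[80,290],hsv[80,277],hsv[80,225],hsv[69,289])
mk=cv2.inRange(hsv,(0,0,195),(180,60,255))
save('w5z.png',im,5,(200,10,350,150))
cs,hh=cv2.findContours(mk,cv2.RETR_CCOMP,cv2.CHAIN_APPROX_NONE)
for c,h in zip(cs,hh[0]):
    e=None
    if cv2.contourArea(c)>150 and len(c)>10:
        e=cv2.fitEllipse(c)
        if 240<e[0][0]<310 and 40<e[0][1]<120:
            X=plane(m,[e[0],(e[0][0]-3,e[0][1])],64);print(e,X.round(1),h[3])
f,_=ringfit(im,(10,0,190),(30,125,255),500)
for e,a,h in f:
    if e[0][0]<120: print('rb',e,h,plane(m,[e[0],(e[0][0]-3,e[0][1])],18).round(1))
```

```text
[ 95  15 224] [ 94  22 187] [ 94  24 171] [ 95  25 172] [ 95  25 175]
((275.77685546875, 79.5173110961914), (80.0471420288086, 84.20671844482422), 171.88143920898438) [[569.6  78.4  64. ]
 [568.8  80.4  64. ]] -1
((278.0404968261719, 77.83499145507812), (28.560543060302734, 39.151458740234375), 43.1171875) [[571.3  77.4  64. ]
 [570.5  79.4  64. ]] 9
rb ((67.59605407714844, 209.6235809326172), (60.09562301635742, 69.77035522460938), 131.27047729492188) -1 [[391.8 213.2  18. ]
 [390.7 215.9  18. ]]
rb ((67.61212158203125, 210.01512145996094), (34.99696350097656, 41.74201583862305), 132.40357971191406) 25 [[391.5 213.1  18. ]
 [390.3 215.8  18. ]]
```

View pics/w5z.png

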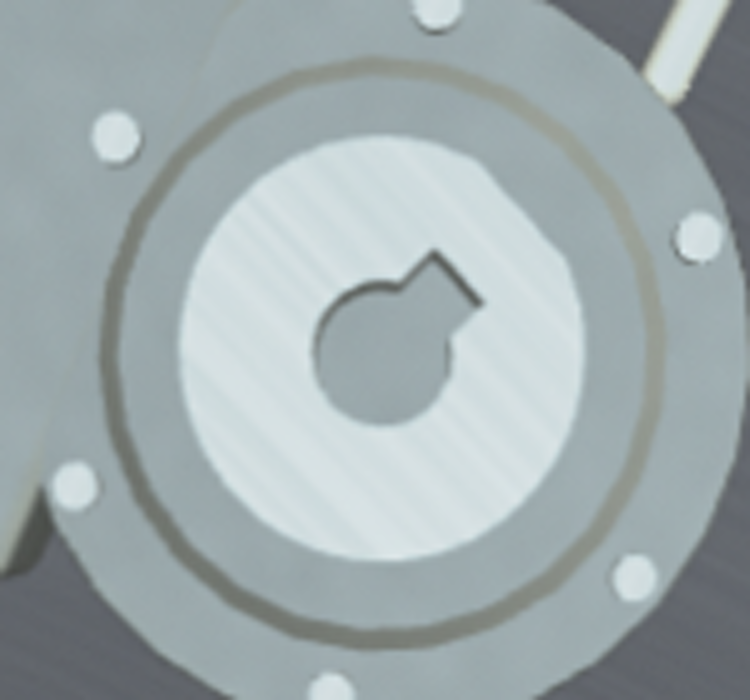

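Run:
```python
from h import *
m=camera_model('wrist');p,R=pose()
H=plane(m,[(276.5-2.5,80.0)],64)[0]
a=plane(m,[(276.65,80.7),(291.8,65.5),(287,60.4),(296.6,70.6),(295.5,42.5),(313.5,61.5)],64);d=a[1]-a[0];print(H,np.degrees(np.arctan2(d[1],d[0])),np.linalg.norm(d))
for i,j in((2,3),(4,5)):
    d=a[j]-a[i];print(np.degrees(np.arctan2(d[1],d[0]))+90,np.linalg.norm(d))
# machine yaw from plate screws (z~8): 
s=plane(m,[(397,43),(313.5,199.5)],10);d=s[0]-s[1];print(s,'machine x angle',np.degrees(np.arctan2(d[1],d[0])))
plan([H[0],H[1],120]); plan([H[0],H[1],64+3.5-18+18])
```

```text
[568.8271584   79.45706604  64.        ] -22.907942761297083 14.885785790771104
-21.557929252372688 9.69762787579567
-20.900582762617972 17.979978865557825
[[641.59807365  -2.13219624  10.        ]
 [489.45786913   5.65095115  10.        ]] machine x angle -2.928568954314805
rot deg [-0.    0.03 -0.01]  then shift cm (new axes) [ 2.93 -0.07 -9.6 ] | old axes [ 2.93 -0.07 -9.61]
rot deg [-0.    0.03 -0.01]  then shift cm (new axes) [ 8.18 -0.07 -9.6 ] | old axes [ 8.18 -0.07 -9.61]
```

>>> play_rows(
  commands=[
    {"x":0,"y":-0.07,"z":-3,"ax":0,"ay":0,"az":0,"fingers":5.5},
    {"x":1,"y":0,"z":-4,"ax":0,"ay":0,"az":0,"fingers":5.5},
    {"x":3,"y":0,"z":-2.64,"ax":0,"ay":0,"az":0,"fingers":5.5},
    {"x":2.5,"y":0,"z":0,"ax":0,"ay":0,"az":0,"fingers":5.5},
    {"x":0.7,"y":0,"z":0,"ax":0,"ay":0,"az":0,"fingers":5.5},
    {"x":0,"y":0,"z":0,"ax":0,"ay":0,"az":0,"fingers":5.5},
    {"x":0,"y":0,"z":0,"ax":0,"ay":0,"az":0,"fingers":5.5},
  ],
)

```text
time_s: 4.9
position: [569.8, 80.4, 78.6]
tool_rot: [0.143, 0.693, 0.143, -0.692]
force: [-0.2, 0.5, -1.1]
grip_width: 64.4
```

Run:
```python
from h import *
s=sense();print(s['time_s'],s['grip_width'],s['force'],s['joint_velocities'].round(3))
plan([568.8+.3,79.5+.1,67.5])
```

```text
4.9 64.39218028079134 [-0.20410031  0.45786821 -1.09071767] [ 0.006 -0.019 -0.015  0.001 -0.002  0.001]
rot deg [ 0.   -0.08 -0.04]  then shift cm (new axes) [1.11 0.05 0.1 ] | old axes [1.11 0.05 0.1 ]
```

>>> play_rows(
  commands=[
    {"x":0.5,"y":0.05,"z":0.08,"ax":0,"ay":0,"az":0,"fingers":5.5},
    {"x":0.4,"y":0,"z":0,"ax":0,"ay":0,"az":0,"fingers":5.5},
    {"x":0.15,"y":0,"z":0,"ax":0,"ay":0,"az":0,"fingers":5.5},
    {"x":0,"y":0,"z":0,"ax":0,"ay":0,"az":0,"fingers":5.5},
    {"x":0,"y":0,"z":0,"ax":0,"ay":0,"az":0,"fingers":5.5},
  ],
)

```text
time_s: 5.4
position: [569.2, 80.4, 67.5]
tool_rot: [0.144, 0.693, 0.143, -0.692]
force: [-0.5, -1.1, 2.4]
grip_width: 64.0
```

>>> play_rows(
  commands=[
    {"x":0,"y":0,"z":0,"ax":0,"ay":0,"az":0,"fingers":9.4},
    {"x":0,"y":0,"z":0,"ax":0,"ay":0,"az":0,"fingers":9.4},
    {"x":0,"y":0,"z":0,"ax":0,"ay":0,"az":0,"fingers":9.4},
    {"x":-2,"y":0,"z":0,"ax":0,"ay":0,"az":0,"fingers":9.4},
    {"x":-4,"y":0,"z":0,"ax":0,"ay":0,"az":0,"fingers":9.4},
    {"x":-2,"y":0,"z":0,"ax":0,"ay":0,"az":0,"fingers":9.4},
    {"x":0,"y":0,"z":0,"ax":0,"ay":0,"az":0,"fingers":9.4},
    {"x":0,"y":0,"z":0,"ax":0,"ay":0,"az":0,"fingers":9.4},
    {"x":0,"y":0,"z":0,"ax":0,"ay":0,"az":0,"fingers":9.4},
  ],
)

```text
time_s: 6.3
position: [567.3, 80.5, 144.8]
tool_rot: [-0.143, -0.691, -0.144, 0.694]
force: [0.3, -0.3, -1.1]
grip_width: 94.1
```

Run:
```python
from h import *
s=sense();print(s['time_s'],s['grip_width'],s['force'],s['joint_velocities'].round(3));p,R=pose();m=camera_model('wrist');im=camera('wrist');cv2.imwrite('pics/w6.png',im[:,:,::-1])
print(p,np.degrees(yaw()))
f,_=ringfit(im,(10,0,190),(30,125,255),500)
for e,a,h in f:
    if 180<e[0][0]<360: print('ra',e,h,plane(m,[e[0],(e[0][0]-3,e[0][1])],82).round(1))
plan([390.8,215,140])
```

```text
6.3 94.06307068264593 [ 0.27126759 -0.28073763 -1.09708208] [-0.     0.009  0.004  0.     0.003  0.   ]
[567.33057683  80.48300562 144.81390414] -66.58176355607218
ra ((278.1778869628906, 215.07540893554688), (82.08907318115234, 85.77679443359375), 88.83504486083984) -1 [[569.8  79.2  82. ]
 [569.   81.2  82. ]]
ra ((278.3730773925781, 215.88743591308594), (49.34027862548828, 51.51163101196289), 82.24960327148438) 31 [[569.3  78.9  82. ]
 [568.5  80.8  82. ]]
rot deg [0.   0.22 0.1 ]  then shift cm (new axes) [  0.47 -19.36  10.84] | old axes [  0.54 -19.36  10.84]
```

View pics/w6.png

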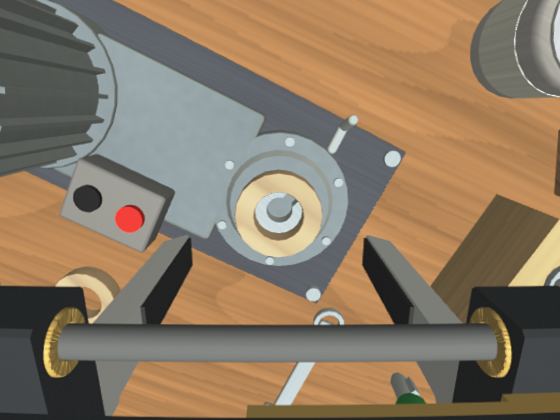

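Run:
```python
from h import *
im=cv2.imread('pics/w6.png')[:,:,::-1].copy();m=camera_model('wrist')
save('w6z.png',im,5,(210,130,350,270))
hsv=cv2.cvtColor(im,cv2.COLOR_RGB2HSV);mk=cv2.inRange(hsv,(80,0,200),(110,50,255))
cs,_=cv2.findContours(mk,cv2.RETR_EXTERNAL,cv2.CHAIN_APPROX_NONE);pts=[]
for c in cs:
    (x,y),r=cv2.minEnclosingCircle(c)
    if 215<x<348 and 135<y<268: print((round(x,1),round(y,1)),round(r,1));
    if 215<x<348 and 135<y<268 and 3<r<7: pts.append((x,y))
X=plane(m,pts,51);print(X.round(1))
A=np.c_[2*X[:,:2],np.ones(len(X))];s=np.linalg.lstsq(A,(X[:,:2]**2).sum(1),rcond=None)[0];print('circle',s[:2],np.sqrt(s[2]+s[0]**2+s[1]**2))
```

```text
(269.5, 261.0) 3.6
(325.7, 241.0) 3.8
(221.5, 225.0) 4.0
(278.0, 211.5) 22.5
(338.5, 182.5) 4.3
(229.0, 164.5) 4.0
(289.4, 141.5) 4.4
(338.0, 141.0) 11.7
[[521.   66.   51. ]
 [556.1  30.2  51. ]
 [534.8 114.6  51. ]
 [604.8  42.3  51. ]
 [583.7 127.1  51. ]
 [618.7  91.   51. ]]
circle [569.90691578  78.60750455] 50.3648725114814
```

View pics/w6z.png

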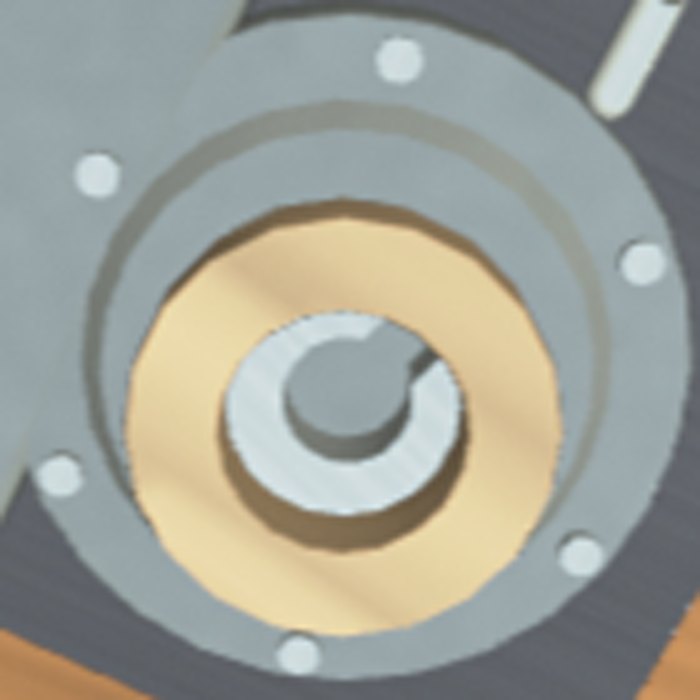

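>>> play_rows(
  commands=[
    {"x":0,"y":-2,"z":1.1,"ax":0,"ay":0,"az":0,"fingers":9.4},
    {"x":0,"y":-3.6,"z":2,"ax":0,"ay":0,"az":0,"fingers":9.4},
    {"x":0,"y":-4,"z":2.25,"ax":0,"ay":0,"az":0,"fingers":9.4},
    {"x":1,"y":-4,"z":2.25,"ax":0,"ay":0,"az":0,"fingers":9.4},
    {"x":2,"y":-3.7,"z":2.1,"ax":0,"ay":0,"az":0,"fingers":9.4},
    {"x":2,"y":-2,"z":1.1,"ax":0,"ay":0,"az":0,"fingers":9.4},
    {"x":0,"y":0,"z":0,"ax":0,"ay":0,"az":0,"fingers":9.4},
    {"x":0,"y":0,"z":0,"ax":0,"ay":0,"az":0,"fingers":9.4},
    {"x":0,"y":0,"z":0,"ax":0,"ay":0,"az":0,"fingers":9.4},
  ],
)

```text
time_s: 7.25
position: [394.8, 214.3, 97.6]
tool_rot: [0.143, 0.693, 0.143, -0.692]
force: [0.5, 0.2, -0.4]
grip_width: 93.7
```

Run:
```python
from h import *
s=sense();print(s['time_s'],s['grip_width'],s['force'],s['joint_velocities'].round(3));p,R=pose();m=camera_model('wrist');im=camera('wrist');cv2.imwrite('pics/w7.png',im[:,:,::-1])
print(p,np.degrees(yaw()))
f,_=ringfit(im,(10,0,190),(30,125,255),500)
for e,a,h in f:
    if 180<e[0][0]<400:
        X=plane(m,[e[0],(e[0][0]-3,e[0][1])],18);print('rb',e,h,X.round(1));
plan([X[1][0],X[1][1],3.5])
```

```text
7.25 93.69313984384021 [ 0.51372302  0.18291466 -0.39952329] [-0.012 -0.004 -0.015  0.     0.004  0.002]
[394.75326179 214.33694256  97.58860176] -66.65436496854558
rb ((274.41802978515625, 215.31126403808594), (77.0830307006836, 80.98831939697266), 87.96366119384766) -1 [[391.7 213.6  18. ]
 [390.7 215.7  18. ]]
rb ((274.47314453125, 215.83328247070312), (46.05352020263672, 48.52517318725586), 84.9331283569336) 16 [[391.3 213.4  18. ]
 [390.4 215.5  18. ]]
rot deg [ 0.   -0.12 -0.03]  then shift cm (new axes) [ 9.43 -0.3   0.38] | old axes [ 9.43 -0.3   0.4 ]
```

View pics/w7.png

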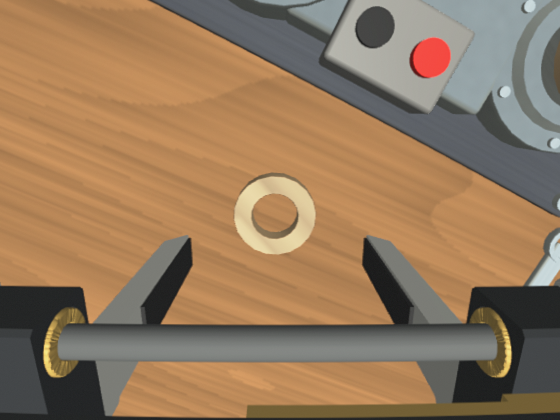

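>>> play_rows(
  commands=[
    {"x":2,"y":-0.3,"z":0.38,"ax":0,"ay":0,"az":0,"fingers":9.4},
    {"x":3.5,"y":0,"z":0,"ax":0,"ay":0,"az":0,"fingers":9.4},
    {"x":2.7,"y":0,"z":0,"ax":0,"ay":0,"az":0,"fingers":9.4},
    {"x":1.1,"y":0,"z":0,"ax":0,"ay":0,"az":0,"fingers":9.4},
    {"x":0,"y":0,"z":0,"ax":0,"ay":0,"az":0,"fingers":9.4},
    {"x":0,"y":0,"z":0,"ax":0,"ay":0,"az":0,"fingers":9.4},
    {"x":0,"y":0,"z":0,"ax":0,"ay":0,"az":0,"fingers":9.4},
  ],
)

```text
time_s: 8.0
position: [390.3, 216.3, 5.5]
tool_rot: [0.143, 0.694, 0.144, -0.691]
force: [-0.2, -0.7, -1.1]
grip_width: 93.8
```

Run:
```python
from h import *
s=sense();print(s['time_s'],s['force']);p,R=pose();m=camera_model('wrist');im=camera('wrist');cv2.imwrite('pics/w8.png',im[:,:,::-1])
print(p)
f,_=ringfit(im,(10,0,190),(30,125,255),800)
for e,a,h in f:
    if 180<e[0][0]<400:
        X=plane(m,[e[0],(e[0][0]-3,e[0][1])],18);print('rb',e,h,X.round(1),R.inv().apply(X-p).round(2));
```

```text
8.0 [-0.2026673  -0.66614295 -1.10701349]
[390.29851485 216.3122508    5.49854089]
rb ((280.0508117675781, 259.72869873046875), (111.50702667236328, 120.39582061767578), 87.07071685791016) -1 [[392.2 214.   18. ]
 [391.6 215.4  18. ]] [[-12.5    2.89  -0.88]
 [-12.5    1.35  -0.88]]
rb ((280.2127380371094, 261.16461181640625), (66.04182434082031, 72.12943267822266), 85.98136901855469) 7 [[391.5 213.6  18. ]
 [390.9 215.   18. ]] [[-12.5    2.98  -0.08]
 [-12.5    1.43  -0.09]]
```

Centred. I'll lower it 2 mm, shift 1.4 mm in y, and close.

>>> play_rows(
  commands=[
    {"x":0.2,"y":0.14,"z":0,"ax":0,"ay":0,"az":0,"fingers":9.4},
    {"x":0,"y":0,"z":0,"ax":0,"ay":0,"az":0,"fingers":5.5},
    {"x":0,"y":0,"z":0,"ax":0,"ay":0,"az":0,"fingers":5.5},
    {"x":0,"y":0,"z":0,"ax":0,"ay":0,"az":0,"fingers":5.5},
    {"x":0,"y":0,"z":0,"ax":0,"ay":0,"az":0,"fingers":5.5},
    {"x":0,"y":0,"z":0,"ax":0,"ay":0,"az":0,"fingers":5.5},
    {"x":0,"y":0,"z":0,"ax":0,"ay":0,"az":0,"fingers":5.5},
  ],
)

```text
time_s: 8.75
position: [388.9, 214.6, 2.0]
tool_rot: [-0.144, -0.692, -0.144, 0.692]
force: [-0.6, -0.1, 0.9]
grip_width: 62.7
```

Run:
```python
from h import *
s=sense();print(s['time_s'],s['grip_width'],s['force']);p,R=pose();m=camera_model('wrist');im=camera('wrist');cv2.imwrite('pics/w9.png',im[:,:,::-1])
print(p)
f,_=ringfit(im,(10,0,190),(30,125,255),800)
for e,a,h in f:
    if 180<e[0][0]<400:
        X=plane(m,[e[0],(e[0][0]-3,e[0][1])],18);print('rb',e,h,X.round(1),R.inv().apply(X-p).round(2));
plan([569.2,80.4,125])
```

```text
8.75 62.67270534379864 [-0.57124935 -0.1210389   0.86128702]
[388.93176444 214.5906192    1.97124884]
rb ((276.862060546875, 258.9547119140625), (114.26893615722656, 122.88308715820312), 88.68648529052734) -1 [[392.  214.6  18. ]
 [391.5 216.   18. ]] [[-16.03   1.23  -2.87]
 [-16.03  -0.28  -2.87]]
rb ((277.1300354003906, 260.4771728515625), (67.14451599121094, 73.30583190917969), 87.93765258789062) 13 [[391.3 214.1  18. ]
 [390.7 215.5  18. ]] [[-16.03   1.36  -2.04]
 [-16.03  -0.15  -2.04]]
rot deg [-0.  0. -0.]  then shift cm (new axes) [-12.3   19.48 -11.21] | old axes [-12.3   19.48 -11.21]
```

Run:
```python
from h import *
for i in range(4):
    p,R=pose();m=camera_model('wrist');c=-np.array(m['R']).T@m['t'];print(sense()['time_s'],p.round(2),sense()['grip_width'],R.inv().apply(c-p).round(2),sense()['qpos'].round(4))
    if i<3: camera('wrist')
```

```text
8.8 [388.93 214.59   1.97] 62.60504087921612 [-179.05    1.13  -75.32] [ 0.3089  0.2237  2.0127 -0.      0.9052  1.4709]
8.85 [388.93 214.6    1.97] 62.38467142138091 [-179.05    1.13  -75.31] [0.3089 0.2237 2.0127 0.     0.9052 1.4709]
8.9 [388.93 214.6    1.99] 62.724593601804145 [-179.04    1.13  -75.32] [ 0.3089  0.2237  2.0127 -0.      0.9052  1.4709]
8.95 [388.92 214.59   1.97] 62.394047538529115 [-179.05    1.12  -75.33] [0.3089 0.2237 2.0128 0.     0.9052 1.4709]
```

>>> play_rows(
  commands=[
    {"x":-3,"y":0,"z":0,"ax":0,"ay":0,"az":0,"fingers":5.5},
    {"x":-4.5,"y":0,"z":0,"ax":0,"ay":0,"az":0,"fingers":5.5},
    {"x":-3.5,"y":2,"z":-1.2,"ax":0,"ay":0,"az":0,"fingers":5.5},
    {"x":-1.3,"y":3.5,"z":-2,"ax":0,"ay":0,"az":0,"fingers":5.5},
    {"x":0,"y":4,"z":-2.2,"ax":0,"ay":0,"az":0,"fingers":5.5},
    {"x":0,"y":4,"z":-2.2,"ax":0,"ay":0,"az":0,"fingers":5.5},
    {"x":0,"y":3.5,"z":-2,"ax":0,"ay":0,"az":0,"fingers":5.5},
    {"x":1,"y":2,"z":-1.2,"ax":0,"ay":0,"az":0,"fingers":5.5},
    {"x":1,"y":0.48,"z":-0.2,"ax":0,"ay":0,"az":0,"fingers":5.5},
    {"x":0.5,"y":0,"z":0,"ax":0,"ay":0,"az":0,"fingers":5.5},
  ],
)

```text
time_s: 9.95
position: [566.0, 79.2, 98.0]
tool_rot: [-0.143, -0.691, -0.143, 0.694]
force: [-0.4, 0.3, -1.1]
grip_width: 62.9
```

>>> play_rows(
  commands=[
    {"x":0,"y":0,"z":0,"ax":0,"ay":0,"az":0,"fingers":5.5},
    {"x":0,"y":0,"z":0,"ax":0,"ay":0,"az":0,"fingers":5.5},
    {"x":0,"y":0,"z":0,"ax":0,"ay":0,"az":0,"fingers":5.5},
    {"x":0,"y":0,"z":0,"ax":0,"ay":0,"az":0,"fingers":5.5},
    {"x":0,"y":0,"z":0,"ax":0,"ay":0,"az":0,"fingers":5.5},
    {"x":0,"y":0,"z":0,"ax":0,"ay":0,"az":0,"fingers":5.5},
  ],
)

```text
time_s: 10.55
position: [567.4, 79.8, 100.3]
tool_rot: [0.144, 0.693, 0.144, -0.692]
force: [0.1, -0.8, -1.1]
grip_width: 62.5
```

Run:
```python
from h import *
s=sense();print(s['time_s'],s['grip_width'],s['force'],s['joint_velocities'].round(3));p,R=pose();m=camera_model('wrist');im=camera('wrist');cv2.imwrite('pics/w10.png',im[:,:,::-1])
print(p,np.degrees(yaw()))
f,_=ringfit(im,(10,0,190),(30,125,255),800)
for e,a,h in f:
    if 180<e[0][0]<400:
        X=plane(m,[e[0]],p[2]+16);print('rb',e,h,X.round(1),R.inv().apply(X-p).round(2));
X=X+R.apply([0,-1.4,0]);X[:,2]-=16; print(X)
plan(p+[569.1,80.35,84]-X[0])
```

```text
10.55 62.54177892759652 [ 0.09626039 -0.78852721 -1.08417289] [-0.004  0.005  0.001  0.001 -0.001  0.   ]
[567.39772702  79.77799556 100.32419387] -66.56551768021261
rb ((276.71551513671875, 258.6549987792969), (113.85820007324219, 122.55699157714844), 86.60372161865234) -1 [[570.6  79.9 116.3]] [[-16.     1.18  -3.02]]
rb ((277.1284484863281, 257.4259948730469), (68.93396759033203, 69.55564880371094), 56.2348518371582) 23 [[571.3  80.  116.3]] [[-16.     1.38  -3.69]]
rb ((277.2154846191406, 246.1646270751953), (39.64741897583008, 58.68964767456055), 89.95071411132812) 23 [[576.9  82.3 116.3]] [[-15.99   1.43  -9.74]]
[[576.33688439  83.62798063 100.32390421]]
rot deg [ 0.   -0.03 -0.01]  then shift cm (new axes) [1.62 0.   0.79] | old axes [1.62 0.   0.79]
```

View pics/w10.png

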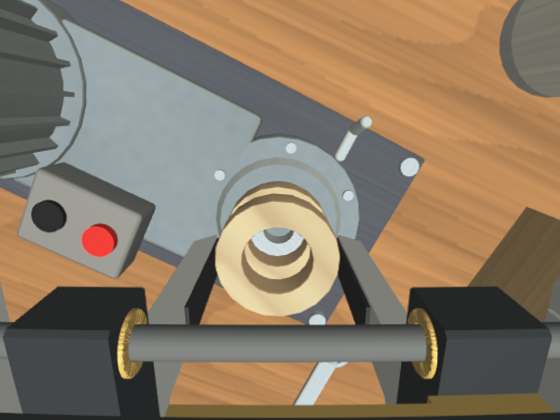

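>>> play_rows(
  commands=[
    {"x":0.6,"y":0.02,"z":0.02,"ax":0,"ay":0,"az":0,"fingers":5.5},
    {"x":0.6,"y":0,"z":0,"ax":0,"ay":0,"az":0,"fingers":5.5},
    {"x":0.3,"y":0,"z":0,"ax":0,"ay":0,"az":0,"fingers":5.5},
    {"x":0.1,"y":0,"z":0,"ax":0,"ay":0,"az":0,"fingers":5.5},
    {"x":0,"y":0,"z":0,"ax":0,"ay":0,"az":0,"fingers":5.5},
    {"x":0,"y":0,"z":0,"ax":0,"ay":0,"az":0,"fingers":5.5},
    {"x":0,"y":0,"z":0,"ax":0,"ay":0,"az":0,"fingers":5.5},
    {"x":0,"y":0,"z":0,"ax":0,"ay":0,"az":0,"fingers":5.5},
  ],
)

```text
time_s: 11.4
position: [567.3, 79.3, 84.0]
tool_rot: [0.144, 0.692, 0.143, -0.692]
force: [0.0, -0.9, 1.9]
grip_width: 62.8
```

Touched down at the expected height with a slight contact force, so I'll release.

>>> play_rows(
  commands=[
    {"x":0,"y":0,"z":0,"ax":0,"ay":0,"az":0,"fingers":9.4},
    {"x":0,"y":0,"z":0,"ax":0,"ay":0,"az":0,"fingers":9.4},
    {"x":0,"y":0,"z":0,"ax":0,"ay":0,"az":0,"fingers":9.4},
    {"x":-2,"y":0,"z":0,"ax":0,"ay":0,"az":0,"fingers":9.4},
    {"x":-3,"y":0,"z":0,"ax":0,"ay":0,"az":0,"fingers":9.4},
    {"x":-3,"y":0,"z":0,"ax":0,"ay":0,"az":0,"fingers":9.4},
    {"x":-1,"y":0,"z":0,"ax":0,"ay":0,"az":0,"fingers":9.4},
    {"x":0,"y":0,"z":0,"ax":0,"ay":0,"az":0,"fingers":9.4},
    {"x":0,"y":0,"z":0,"ax":0,"ay":0,"az":0,"fingers":9.4},
    {"x":0,"y":0,"z":0,"ax":0,"ay":0,"az":0,"fingers":9.4},
  ],
)

```text
time_s: 12.4
position: [565.7, 79.3, 171.7]
tool_rot: [-0.143, -0.691, -0.144, 0.694]
force: [0.1, -0.2, -0.6]
grip_width: 93.9
```

Run:
```python
from h import *
s=sense();print(s['time_s'],s['grip_width'],s['force'],s['joint_velocities'].round(3));p,R=pose();m=camera_model('wrist');im=camera('wrist');cv2.imwrite('pics/w11.png',im[:,:,::-1])
print(p,np.degrees(yaw()))
f,_=ringfit(im,(10,0,200),(30,125,255),500)
for e,a,h in f:
    if 180<e[0][0]<400:
        X=plane(m,[e[0]],100);print('rb',e,h,X.round(1));
hsv=cv2.cvtColor(im,cv2.COLOR_RGB2HSV);mk=cv2.inRange(hsv,(80,0,200),(110,50,255))
cs,_=cv2.findContours(mk,cv2.RETR_EXTERNAL,cv2.CHAIN_APPROX_NONE);pts=[]
u,v=proj(m,[569.9,78.6,51])[0]
for c in cs:
    (x,y),r=cv2.minEnclosingCircle(c)
    if 3<r<7: 
        X=plane(m,[(x,y)],51)[0]
        if abs(np.hypot(X[0]-569.9,X[1]-78.6)-50.4)<4: pts.append((x,y));print(x,y,r)
X=plane(m,pts,51)
A=np.c_[2*X[:,:2],np.ones(len(X))];s=np.linalg.lstsq(A,(X[:,:2]**2).sum(1),rcond=None)[0];print('circle',s[:2],np.sqrt(s[2]+s[0]**2+s[1]**2))
save('w11z.png',im,5,(210,150,350,290))
```

```text
12.4 93.91071981244536 [ 0.12564796 -0.18922424 -0.5944916 ] [ 0.001  0.005 -0.002  0.     0.002 -0.   ]
[565.72695861  79.30100091 171.71595641] -66.57944077820535
rb ((277.9342041015625, 208.87637329101562), (79.80736541748047, 82.89349365234375), 86.0708236694336) -1 [[570.1  79.  100. ]]
rb ((278.1575927734375, 209.68417358398438), (48.07239532470703, 50.51144027709961), 84.16903686523438) 24 [[569.5  78.6 100. ]]
321.5625 228.34375 3.690908908843994
225.5 213.5 3.8079864978790283
332.70001220703125 173.6999969482422 3.7122299671173096
232.68182373046875 157.68182373046875 4.047844409942627
288.0 136.5 4.031229019165039
circle [569.78833885  78.44801744] 50.40368738773833
```

View pics/w11z.png

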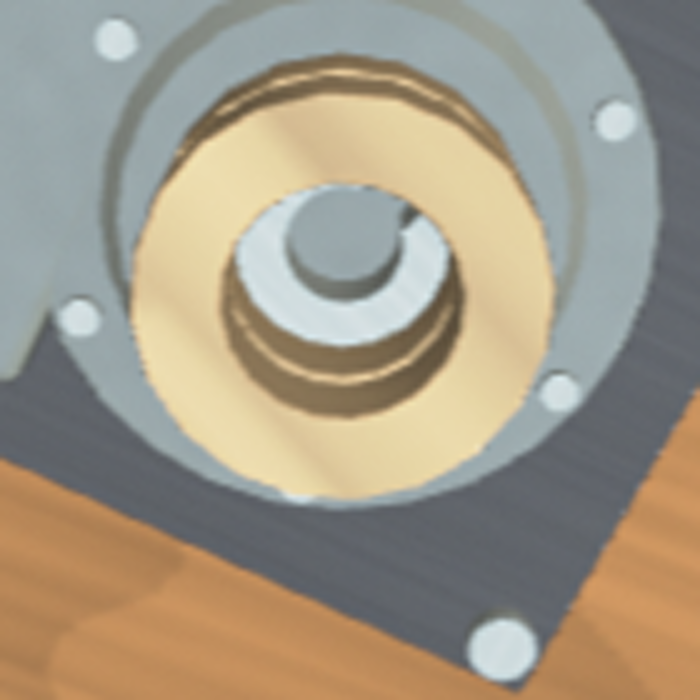

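Run:
```python
from h import *
plan([533,-143,172],np.radians(-100));plan([533,-143,172])
```

```text
rot deg [3.342e+01 2.300e-01 3.000e-02]  then shift cm (new axes) [-2.000e-02  2.246e+01 -6.300e-01] | old axes [-1.000e-02  1.910e+01  1.184e+01]
rot deg [0.   0.21 0.09]  then shift cm (new axes) [-0.02 19.1  11.84] | old axes [-1.000e-02  1.910e+01  1.184e+01]
```

>>> play_rows(
  commands=[
    {"x":0,"y":0,"z":0,"ax":8.4,"ay":0.2,"az":0,"fingers":9.4},
    {"x":0,"y":0,"z":0,"ax":8.4,"ay":0,"az":0,"fingers":9.4},
    {"x":0,"y":0,"z":0,"ax":8.4,"ay":0,"az":0,"fingers":9.4},
    {"x":0,"y":0,"z":0,"ax":8.2,"ay":0,"az":0,"fingers":9.4},
    {"x":0,"y":2.5,"z":-0.1,"ax":0,"ay":0,"az":0,"fingers":9.4},
    {"x":0,"y":4.5,"z":-0.1,"ax":0,"ay":0,"az":0,"fingers":9.4},
    {"x":0,"y":4.5,"z":-0.1,"ax":0,"ay":0,"az":0,"fingers":9.4},
    {"x":0,"y":4.5,"z":-0.1,"ax":0,"ay":0,"az":0,"fingers":9.4},
    {"x":0,"y":4.5,"z":-0.1,"ax":0,"ay":0,"az":0,"fingers":9.4},
    {"x":0,"y":1.9,"z":-0.1,"ax":0,"ay":0,"az":0,"fingers":9.4},
  ],
)

```text
time_s: 13.45
position: [532.8, -145.6, 172.2]
tool_rot: [-0.063, 0.705, -0.062, -0.704]
force: [-0.1, 0.6, 0.3]
grip_width: 93.9
```

>>> play_rows(
  commands=[
    {"x":0,"y":0,"z":0,"ax":0,"ay":0,"az":0,"fingers":9.4},
    {"x":0,"y":0,"z":0,"ax":0,"ay":0,"az":0,"fingers":9.4},
    {"x":0,"y":0,"z":0,"ax":0,"ay":0,"az":0,"fingers":9.4},
    {"x":0,"y":0,"z":0,"ax":0,"ay":0,"az":0,"fingers":9.4},
    {"x":0,"y":0,"z":0,"ax":0,"ay":0,"az":0,"fingers":9.4},
  ],
)

```text
time_s: 13.95
position: [534.5, -141.2, 173.5]
tool_rot: [-0.061, 0.706, -0.06, -0.703]
force: [0.4, 0.2, 0.3]
grip_width: 94.0
```

Run:
```python
from h import *
s=sense();print(s['time_s'],s['grip_width'],s['force'],s['joint_velocities'].round(3));p,R=pose();m=camera_model('wrist');im=camera('wrist');cv2.imwrite('pics/w12.png',im[:,:,::-1])
print(p,np.degrees(yaw()))
```

```text
13.95 94.03872352367911 [0.44415985 0.24737031 0.31044963] [-0.005 -0.001 -0.003 -0.003 -0.001 -0.002]
[ 534.46447703 -141.16786352  173.5066073 ] -99.8843757324297
```

View pics/w12.png

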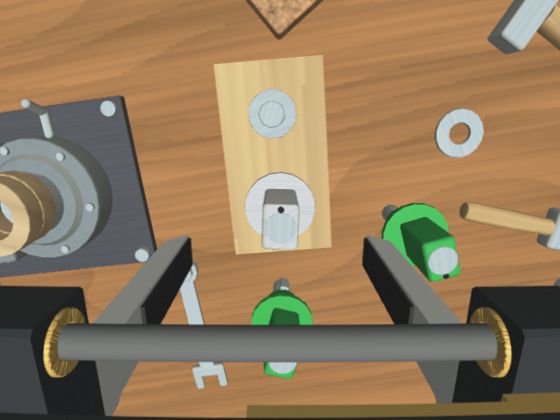

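Run:
```python
from h import *
im=cv2.imread('pics/w12.png')[:,:,::-1].copy()
save('w12z.png',im,6,(235,165,325,260))
```

```text
(no output)
```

View pics/w12z.png

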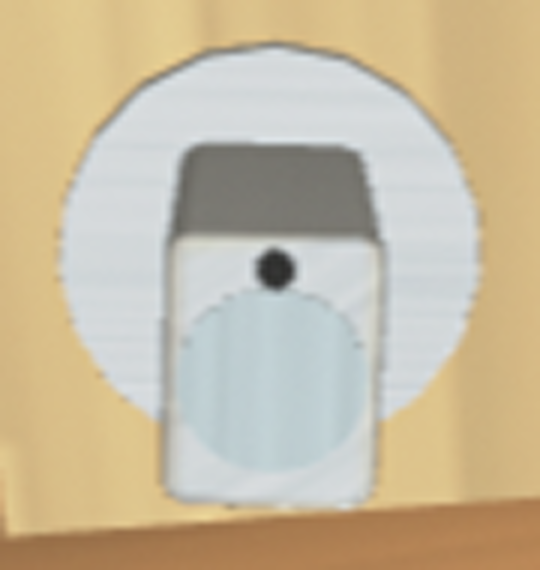

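Run:
```python
from h import *
m=camera_model('wrist');p,R=pose();print(p)
z=lambda a:[(235+(x+.5)/6-.5,165+(y+.5)/6-.5) for x,y in a]
C=plane(m,z([(172,236),(382,238),(372,504),(165,498)]),136);print(C.round(1),C.mean(0).round(2))
for i in range(4): d=C[(i+1)%4]-C[i];print(np.linalg.norm(d).round(1),np.degrees(np.arctan2(d[1],d[0])).round(2))
q=plane(m,z([(272.5,379.5),(275,269)]),136);print('circ,punch',q.round(2));d=q[1]-q[0];print(np.degrees(np.arctan2(d[1],d[0])))
# flange circle
F=plane(m,z([(60,250),(482,240),(275,42),(100,140),(440,130),(170,70),(385,75),(72,320),(470,310),(110,385),(430,380)]),86)
A=np.c_[2*F[:,:2],np.ones(len(F))];s=np.linalg.lstsq(A,(F[:,:2]**2).sum(1),rcond=None)[0];print('flange',s[:2],np.sqrt(s[2]+s[0]**2+s[1]**2))
# rack edges
r=plane(m,[(214,64),(322.5,55.5),(331,247.5),(236,254)],80);print(r.round(1),r.mean(0))
```

```text
[ 534.47723319 -141.35765774  173.57794838]
[[ 553.5 -136.6  136. ]
 [ 549.4 -158.7  136. ]
 [ 519.6 -152.8  136. ]
 [ 524.2 -130.5  136. ]] [ 536.67 -144.64  136.  ]
22.4 -100.43
30.4 168.94
22.8 78.36
29.9 -11.94
circ,punch [[ 535.75 -144.46  136.  ]
 [ 547.98 -146.84  136.  ]]
-10.983903861832887
flange [ 536.1533151  -144.65696417] 27.70472895623267
[[ 649.7 -115.4   80. ]
 [ 641.8 -194.5   80. ]
 [ 492.7 -180.6   80. ]
 [ 500.5 -101.5   80. ]] [ 571.17789811 -148.00130838   80.        ]
```

Run:
```python
from h import *
plan([536.4,-142.7,92.5],np.radians(-101.2))
```

```text
rot deg [ 1.32 -0.17  0.1 ]  then shift cm (new axes) [ 8.11  0.09 -0.21] | old axes [ 8.11  0.11 -0.19]
```

>>> play_rows(
  commands=[
    {"x":0,"y":0.1,"z":-0.2,"ax":1.3,"ay":-0.17,"az":0.1,"fingers":9.4},
    {"x":2.5,"y":0,"z":0,"ax":0,"ay":0,"az":0,"fingers":9.4},
    {"x":3,"y":0,"z":0,"ax":0,"ay":0,"az":0,"fingers":9.4},
    {"x":2,"y":0,"z":0,"ax":0,"ay":0,"az":0,"fingers":9.4},
    {"x":0.6,"y":0,"z":0,"ax":0,"ay":0,"az":0,"fingers":9.4},
    {"x":0,"y":0,"z":0,"ax":0,"ay":0,"az":0,"fingers":9.4},
    {"x":0,"y":0,"z":0,"ax":0,"ay":0,"az":0,"fingers":9.4},
    {"x":0,"y":0,"z":0,"ax":0,"ay":0,"az":0,"fingers":9.4},
    {"x":0,"y":0,"z":0,"ax":0,"ay":0,"az":0,"fingers":9.4},
    {"x":0,"y":0,"z":0,"ax":0,"ay":0,"az":0,"fingers":9.4},
  ],
)

```text
time_s: 15.0
position: [536.7, -143.9, 93.5]
tool_rot: [-0.069, 0.704, -0.07, -0.703]
force: [1.2, 0.7, -0.4]
grip_width: 93.9
```

Run:
```python
from h import *
s=sense();print(s['time_s'],s['grip_width'],s['force'],s['joint_velocities'].round(3));p,R=pose();m=camera_model('wrist');im=camera('wrist');cv2.imwrite('pics/w13.png',im[:,:,::-1])
print(p,np.degrees(yaw()));plan([536.4,-142.7,92.5],np.radians(-101.2))
save('w13z.png',im,4,(180,180,380,330))
```

```text
15.0 93.92937798662048 [ 1.23212851  0.74327916 -0.36133222] [-0.     0.003  0.007 -0.002  0.    -0.001]
[ 536.7168294  -143.93295642   93.50093916] -101.28124164888413
rot deg [-0.08 -0.07 -0.02]  then shift cm (new axes) [ 0.08 -0.11  0.03] | old axes [ 0.08 -0.11  0.03]
```

View pics/w13z.png

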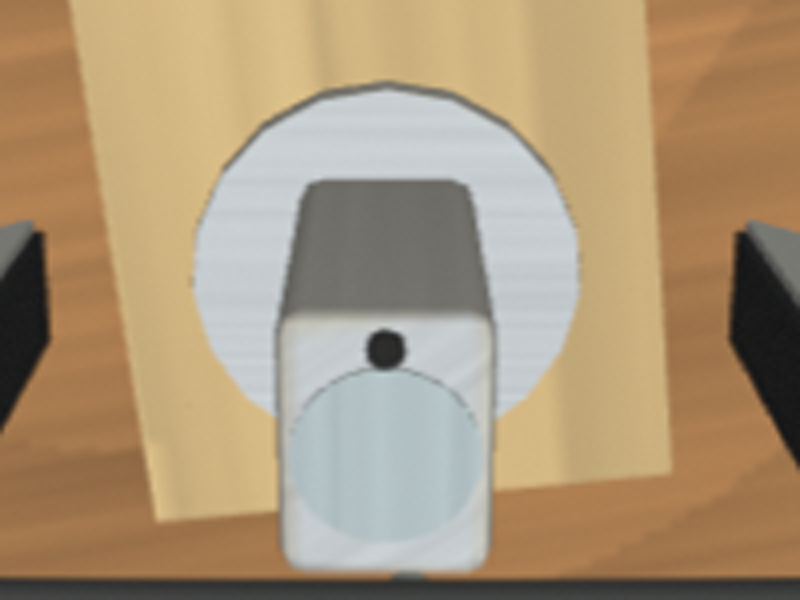

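Run:
```python
from h import *
m=camera_model('wrist');p,R=pose();print(p)
z=lambda a:[(180+(x+.5)/4-.5,180+(y+.5)/4-.5) for x,y in a]
C=plane(m,z([(280,314),(493,316),(487,570),(285,570)]),136);print(R.inv().apply(C-p).round(1),R.inv().apply(C.mean(0)-p).round(2))
q=plane(m,z([(385,454)]),136);print('circ',R.inv().apply(q-p).round(2))
F=plane(m,z([(194,285),(580,275),(387,86),(222,168),(555,168),(265,125),(505,125),(203,340),(573,330),(225,380),(545,375)]),86)
A=np.c_[2*F[:,:2],np.ones(len(F))];s=np.linalg.lstsq(A,(F[:,:2]**2).sum(1),rcond=None)[0];print('flange',s[:2],np.sqrt(s[2]+s[0]**2+s[1]**2),R.inv().apply([s[0],s[1],86]-p))
```

```text
[ 536.51710134 -143.87397307   93.28705088]
[[-42.7 -10.6 -15.8]
 [-42.7  11.7 -15.5]
 [-42.7  11.7  15. ]
 [-42.7 -10.7  15. ]] [-42.71   0.51  -0.33]
circ [[-42.71   0.37   0.6 ]]
flange [ 535.95140832 -144.17855062] 28.01276554392919 [7.28654022 0.40722973 0.50436318]
```

>>> play_rows(
  commands=[
    {"x":0.05,"y":-0.09,"z":0.02,"ax":0,"ay":0,"az":0,"fingers":9.4},
    {"x":0,"y":0,"z":0,"ax":0,"ay":0,"az":0,"fingers":6},
    {"x":0,"y":0,"z":0,"ax":0,"ay":0,"az":0,"fingers":4},
    {"x":0,"y":0,"z":0,"ax":0,"ay":0,"az":0,"fingers":1},
    {"x":0,"y":0,"z":0,"ax":0,"ay":0,"az":0,"fingers":1},
    {"x":0,"y":0,"z":0,"ax":0,"ay":0,"az":0,"fingers":1},
    {"x":0,"y":0,"z":0,"ax":0,"ay":0,"az":0,"fingers":1},
    {"x":0,"y":0,"z":0,"ax":0,"ay":0,"az":0,"fingers":1},
    {"x":0,"y":0,"z":0,"ax":0,"ay":0,"az":0,"fingers":1},
    {"x":0,"y":0,"z":0,"ax":0,"ay":0,"az":0,"fingers":1},
  ],
)

```text
time_s: 16.05
position: [536.1, -142.8, 92.1]
tool_rot: [-0.069, 0.704, -0.069, -0.704]
force: [-1.3, 0.3, -0.2]
grip_width: 25.3
```

Run:
```python
from h import *
s=sense();print(s['time_s'],s['grip_width'],s['force'],s['wrist_torque'],s['joint_velocities'].round(3));p,R=pose();m=camera_model('wrist');im=camera('wrist');cv2.imwrite('pics/w14.png',im[:,:,::-1])
print(p,np.degrees(yaw()));
save('w14z.png',im,4,(180,180,380,330))
```

```text
16.05 25.340265074918552 [-1.25256851  0.3156096  -0.24997052] [ 0.0696244   0.0151002  -0.03311534] [ 0.001 -0.002  0.    -0.002 -0.001  0.   ]
[ 536.09492331 -142.77141102   92.08602302] -101.27290213706637
```

View pics/w14z.png

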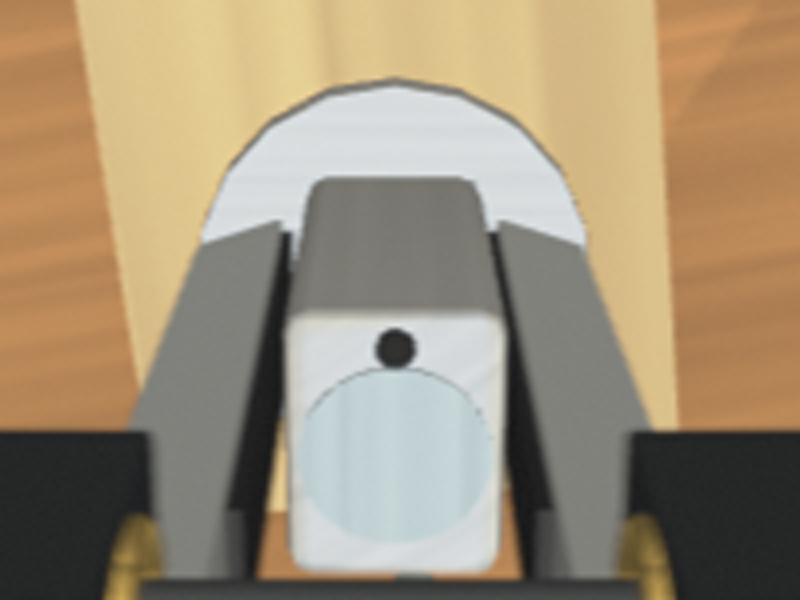

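Run:
```python
from h import *
m=camera_model('wrist');p,R=pose();print(p)
z=lambda a:[(180+(x+.5)/4-.5,180+(y+.5)/4-.5) for x,y in a]
C=plane(m,z([(289,314),(505,315),(499,570),(294,570)]),136);print(R.inv().apply(C-p).round(1),R.inv().apply(C.mean(0)-p).round(2))
q=plane(m,z([(397,455)]),136);print('circ',R.inv().apply(q-p).round(2))
F=plane(m,z([(395,80),(230,165),(564,165),(268,123),(518,123),(205,235),(587,240),(330,93),(462,93)]),86)
A=np.c_[2*F[:,:2],np.ones(len(F))];s=np.linalg.lstsq(A,(F[:,:2]**2).sum(1),rcond=None)[0];print('flange',s[:2],np.sqrt(s[2]+s[0]**2+s[1]**2),R.inv().apply([s[0],s[1],86]-p))
```

```text
[ 536.09474282 -142.88240162   92.12151433]
[[-43.9  -9.6 -16.3]
 [-43.9  12.9 -16.2]
 [-43.9  12.9  14.2]
 [-43.9  -9.7  14.2]] [-43.88   1.63  -1.01]
circ [[-43.88   1.66   0.07]]
flange [ 536.93250785 -144.83548426] 27.39828474430533 [ 6.12213361  1.74999953 -1.20262275]
```

>>> play_rows(
  commands=[
    {"x":-0.5,"y":0,"z":0,"ax":0,"ay":0,"az":0,"fingers":1},
    {"x":-1.5,"y":0,"z":0,"ax":0,"ay":0,"az":0,"fingers":1},
    {"x":-2,"y":0,"z":0,"ax":0,"ay":0,"az":0,"fingers":1},
    {"x":-2.5,"y":0,"z":0,"ax":0,"ay":0,"az":0,"fingers":1},
    {"x":-2.5,"y":0,"z":0,"ax":0,"ay":0,"az":0,"fingers":1},
    {"x":-2,"y":0,"z":0,"ax":0,"ay":0,"az":0,"fingers":1},
    {"x":-1.5,"y":0,"z":0,"ax":0,"ay":0,"az":0,"fingers":1},
    {"x":-0.5,"y":0,"z":0,"ax":0,"ay":0,"az":0,"fingers":1},
    {"x":0,"y":0,"z":0,"ax":0,"ay":0,"az":0,"fingers":1},
    {"x":0,"y":0,"z":0,"ax":0,"ay":0,"az":0,"fingers":1},
  ],
)

```text
time_s: 17.1
position: [535.3, -142.4, 220.9]
tool_rot: [0.07, -0.703, 0.069, 0.704]
force: [0.3, -0.7, -3.4]
grip_width: 23.8
```

Run:
```python
from h import *
s=sense();print(s['time_s'],s['grip_width'],s['force'],s['wrist_torque'],s['joint_velocities'].round(3));p,R=pose()
print(p,np.degrees(yaw()));
yw=np.radians(-112);tz=down(yw).as_matrix()[:,2]
H=np.array([569.2,80.3,0]);T=H+0.7*tz;T[2]=222;print(T);plan(T,yw)
```

```text
17.1 23.796969245996372 [ 0.34110675 -0.74000738 -3.44101195] [ 0.06706598  0.01539718 -0.00236523] [ 0.001  0.01   0.01   0.     0.001 -0.001]
[ 535.27325414 -142.38645705  220.91074794] -101.27835521402955
[568.5509713   80.56222462 222.        ]
rot deg [10.72  0.13  0.02]  then shift cm (new axes) [ -0.11 -21.92   5.27] | old axes [ -0.09 -22.52   1.1 ]
```

>>> play_rows(
  commands=[
    {"x":0,"y":0,"z":0,"ax":5.4,"ay":0.1,"az":0,"fingers":1},
    {"x":0,"y":0,"z":0,"ax":5.3,"ay":0,"az":0,"fingers":1},
    {"x":0,"y":-2,"z":0.5,"ax":0,"ay":0,"az":0,"fingers":1},
    {"x":0,"y":-4,"z":1,"ax":0,"ay":0,"az":0,"fingers":1},
    {"x":0,"y":-4.6,"z":1.1,"ax":0,"ay":0,"az":0,"fingers":1},
    {"x":0,"y":-4.6,"z":1.1,"ax":0,"ay":0,"az":0,"fingers":1},
    {"x":0,"y":-4,"z":1,"ax":0,"ay":0,"az":0,"fingers":1},
    {"x":0,"y":-2.1,"z":0.45,"ax":0,"ay":0,"az":0,"fingers":1},
    {"x":0,"y":-0.6,"z":0.12,"ax":0,"ay":0,"az":0,"fingers":1},
    {"x":0,"y":0,"z":0,"ax":0,"ay":0,"az":0,"fingers":1},
  ],
)

```text
time_s: 18.1
position: [568.4, 80.5, 220.6]
tool_rot: [0.134, -0.694, 0.135, 0.695]
force: [1.4, -0.6, -3.3]
grip_width: 23.9
```

>>> play_rows(
  commands=[
    {"x":0,"y":0,"z":0,"ax":0,"ay":0,"az":0,"fingers":1},
    {"x":0,"y":0,"z":0,"ax":0,"ay":0,"az":0,"fingers":1},
    {"x":0,"y":0,"z":0,"ax":0,"ay":0,"az":0,"fingers":1},
    {"x":0,"y":0,"z":0,"ax":0,"ay":0,"az":0,"fingers":1},
    {"x":0,"y":0,"z":0,"ax":0,"ay":0,"az":0,"fingers":1},
  ],
)

```text
time_s: 18.6
position: [569.2, 79.5, 222.2]
tool_rot: [-0.135, 0.695, -0.135, -0.693]
force: [0.9, 0.5, -2.9]
grip_width: 23.6
```

Run:
```python
from h import *
s=sense();print(s['time_s'],s['grip_width'],s['force'],s['wrist_torque'],s['joint_velocities'].round(3));p,R=pose();m=camera_model('wrist')
print(p,np.degrees(yaw()));
im=camera('wrist');cv2.imwrite('pics/w15.png',im[:,:,::-1])
im=camera('side');save('s15.png',im,4,(200,80,340,220))
yw=np.radians(-112);tz=down(yw).as_matrix()[:,2]
T=np.array([569.15,80.2,0])+0.7*tz;T[2]=222;plan(T,yw)
```

```text
18.6 23.610710496899888 [ 0.94152259  0.50751771 -2.8921332 ] [ 0.08605195  0.01632285 -0.02010747] [ 0.006  0.    -0.001 -0.    -0.001 -0.001]
[569.21331899  79.49425484 222.16533193] -112.03178079664862
rot deg [-0.   -0.11  0.02]  then shift cm (new axes) [ 0.01 -0.04  0.09] | old axes [ 0.01 -0.04  0.09]
```

View pics/w15.png

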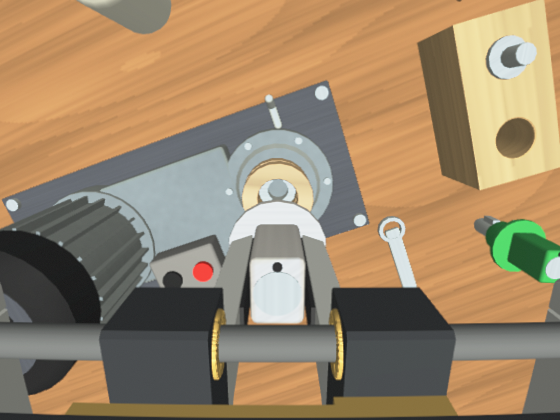

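View pics/s15.png

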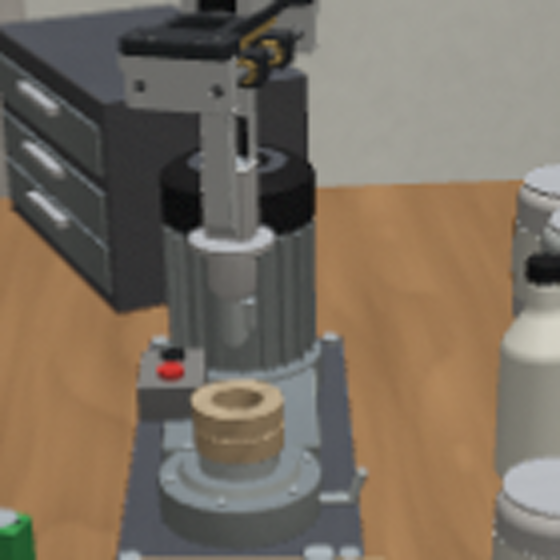

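>>> play_rows(
  commands=[
    {"x":0.5,"y":-0.04,"z":0.08,"ax":0,"ay":-0.1,"az":0,"fingers":1},
    {"x":2,"y":0,"z":0,"ax":0,"ay":0,"az":0,"fingers":1},
    {"x":2,"y":0,"z":0,"ax":0,"ay":0,"az":0,"fingers":1},
    {"x":1.5,"y":0,"z":0,"ax":0,"ay":0,"az":0,"fingers":1},
    {"x":0.9,"y":0,"z":0,"ax":0,"ay":0,"az":0,"fingers":1},
    {"x":0,"y":0,"z":0,"ax":0,"ay":0,"az":0,"fingers":1},
    {"x":0,"y":0,"z":0,"ax":0,"ay":0,"az":0,"fingers":1},
    {"x":0,"y":0,"z":0,"ax":0,"ay":0,"az":0,"fingers":1},
    {"x":0,"y":0,"z":0,"ax":0,"ay":0,"az":0,"fingers":1},
    {"x":0,"y":0,"z":0,"ax":0,"ay":0,"az":0,"fingers":1},
  ],
)

```text
time_s: 19.7
position: [569.1, 80.7, 153.9]
tool_rot: [-0.135, 0.695, -0.135, -0.694]
force: [-0.0, 0.1, -3.2]
grip_width: 23.7
```

Run:
```python
from h import *
s=sense();print(s['time_s'],s['grip_width'],s['force'],s['wrist_torque'],s['joint_velocities'].round(3));p,R=pose();m=camera_model('wrist')
print(p,np.degrees(yaw()));
yw=np.radians(-112);tz=down(yw).as_matrix()[:,2]
T=np.array([569.15,80.2,0])+0.7*tz;T[2]=135;print(T);plan(T,yw)
```

```text
19.7 23.727063537847112 [-0.03152674  0.05968886 -3.17631067] [ 0.08879054 -0.03749628 -0.01466126] [-0.     0.005  0.005 -0.001 -0.001  0.001]
[569.13286077  80.71292901 153.88617398] -111.98175520459047
[568.5009713   80.46222462 135.        ]
rot deg [ 0.02 -0.08  0.05]  then shift cm (new axes) [1.89 0.05 0.05] | old axes [1.89 0.05 0.05]
```

>>> play_rows(
  commands=[
    {"x":0.3,"y":0.04,"z":0.04,"ax":0,"ay":0,"az":0,"fingers":1},
    {"x":0.5,"y":0,"z":0,"ax":0,"ay":0,"az":0,"fingers":1},
    {"x":0.5,"y":0,"z":0,"ax":0,"ay":0,"az":0,"fingers":1},
    {"x":0.5,"y":0,"z":0,"ax":0,"ay":0,"az":0,"fingers":1},
    {"x":0,"y":0,"z":0,"ax":0,"ay":0,"az":0,"fingers":1},
    {"x":0,"y":0,"z":0,"ax":0,"ay":0,"az":0,"fingers":1},
    {"x":0,"y":0,"z":0,"ax":0,"ay":0,"az":0,"fingers":1},
  ],
)

```text
time_s: 20.4
position: [568.5, 80.0, 135.2]
tool_rot: [-0.135, 0.694, -0.135, -0.694]
force: [1.8, -2.7, -3.3]
grip_width: 23.8
```

>>> play_rows(
  commands=[
    {"x":0.1,"y":0.04,"z":-0.06,"ax":0,"ay":0,"az":0,"fingers":1},
    {"x":0.2,"y":0,"z":0,"ax":0,"ay":0,"az":0,"fingers":1},
    {"x":0.2,"y":0,"z":0,"ax":0,"ay":0,"az":0,"fingers":1},
    {"x":0,"y":0,"z":0,"ax":0,"ay":0,"az":0,"fingers":1},
    {"x":0,"y":0,"z":0,"ax":0,"ay":0,"az":0,"fingers":1},
    {"x":0,"y":0,"z":0,"ax":0,"ay":0,"az":0,"fingers":1},
  ],
)

```text
time_s: 21.0
position: [568.5, 79.9, 130.0]
tool_rot: [-0.135, 0.694, -0.135, -0.694]
force: [1.5, -1.5, -3.7]
grip_width: 23.6
```

>>> play_rows(
  commands=[
    {"x":0.3,"y":0.02,"z":-0.04,"ax":0,"ay":0,"az":0,"fingers":1},
    {"x":0.3,"y":0,"z":0,"ax":0,"ay":0,"az":0,"fingers":1},
    {"x":0.3,"y":0,"z":0,"ax":0,"ay":0,"az":0,"fingers":1},
    {"x":0,"y":0,"z":0,"ax":0,"ay":0,"az":0,"fingers":1},
    {"x":0,"y":0,"z":0,"ax":0,"ay":0,"az":0,"fingers":1},
    {"x":0,"y":0,"z":0,"ax":0,"ay":0,"az":0,"fingers":1},
  ],
)

```text
time_s: 21.6
position: [568.6, 79.7, 121.0]
tool_rot: [0.135, -0.694, 0.135, 0.694]
force: [1.2, -0.4, -3.8]
grip_width: 23.9
```

Run:
```python
from h import *
s=sense();print(s['time_s'],s['grip_width'],s['force'],s['wrist_torque']);print(pose()[0],np.degrees(yaw()),pose()[1].as_matrix()[:,0])
```

```text
21.6 23.8609685453361 [ 1.24896846 -0.35613018 -3.80744053] [-0.19475902 -0.21868627 -0.02270078]
[568.59217988  79.7102214  120.95212142] -111.97825102404923 [-3.45282316e-04  4.51716802e-04 -9.99999838e-01]
```

Sliding freely, with the key in the keyway. I'll bring the flange down onto the rings.

>>> play_rows(
  commands=[
    {"x":0.3,"y":0,"z":-0.03,"ax":0,"ay":0,"az":0,"fingers":1},
    {"x":0.3,"y":0,"z":0,"ax":0,"ay":0,"az":0,"fingers":1},
    {"x":0.2,"y":0,"z":0,"ax":0,"ay":0,"az":0,"fingers":1},
    {"x":0.1,"y":0,"z":0,"ax":0,"ay":0,"az":0,"fingers":1},
    {"x":0,"y":0,"z":0,"ax":0,"ay":0,"az":0,"fingers":1},
    {"x":0,"y":0,"z":0,"ax":0,"ay":0,"az":0,"fingers":1},
    {"x":0,"y":0,"z":0,"ax":0,"ay":0,"az":0,"fingers":1},
  ],
)

```text
time_s: 22.3
position: [568.9, 79.6, 112.1]
tool_rot: [0.135, -0.694, 0.135, 0.694]
force: [-1.0, 0.6, -2.2]
grip_width: 23.6
```

>>> play_rows(
  commands=[
    {"x":0.05,"y":0,"z":0,"ax":0,"ay":0,"az":0,"fingers":1},
    {"x":0.05,"y":0,"z":0,"ax":0,"ay":0,"az":0,"fingers":1},
    {"x":0,"y":0,"z":0,"ax":0,"ay":0,"az":0,"fingers":1},
    {"x":0,"y":0,"z":0,"ax":0,"ay":0,"az":0,"fingers":1},
    {"x":0,"y":0,"z":0,"ax":0,"ay":0,"az":0,"fingers":1},
  ],
)

```text
time_s: 22.8
position: [569.5, 79.6, 112.1]
tool_rot: [-0.135, 0.695, -0.135, -0.694]
force: [-2.7, -0.3, 5.7]
grip_width: 23.8
```

>>> play_rows(
  commands=[
    {"x":0.03,"y":0,"z":0.03,"ax":0,"ay":0,"az":0,"fingers":1},
    {"x":0,"y":0,"z":0,"ax":0,"ay":0,"az":0,"fingers":1},
    {"x":0,"y":0,"z":0,"ax":0,"ay":0,"az":0,"fingers":1},
    {"x":0,"y":0,"z":0,"ax":0,"ay":0,"az":0,"fingers":1},
    {"x":0,"y":0,"z":0,"ax":0,"ay":0,"az":0,"fingers":1},
    {"x":0,"y":0,"z":0,"ax":0,"ay":0,"az":0,"fingers":1},
    {"x":0,"y":0,"z":0,"ax":0,"ay":0,"az":0,"fingers":1},
    {"x":0,"y":0,"z":0,"ax":0,"ay":0,"az":0,"fingers":1},
  ],
)

```text
time_s: 23.6
position: [569.5, 79.6, 112.1]
tool_rot: [-0.135, 0.695, -0.135, -0.694]
force: [-2.2, -0.7, 5.9]
grip_width: 23.7
```

Run:
```python
from h import *
s=sense();print(s['time_s'],s['grip_width'],s['force'],s['wrist_torque'],s['joint_velocities'].round(3));p,R=pose()
print(p,np.degrees(yaw()),R.as_matrix()[:,0])
im=camera('wrist');cv2.imwrite('pics/w16.png',im[:,:,::-1])
im=camera('side');save('s16.png',im,4,(200,80,340,220))
print(sense()['force'])
```

```text
23.6 23.688359619159133 [-2.20152305 -0.69244678  5.90346041] [0.04056479 0.67781077 0.03549057] [-0.     0.001  0.     0.001  0.002 -0.   ]
[569.461688    79.56516922 112.09303107] -111.9742308295667 [ 1.69813201e-03  1.46525471e-04 -9.99998547e-01]
[-2.19436717  0.17873017  6.54981533]
```

View pics/w16.png

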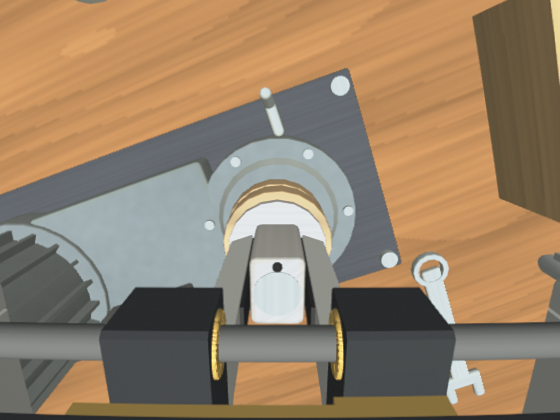

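View pics/s16.png

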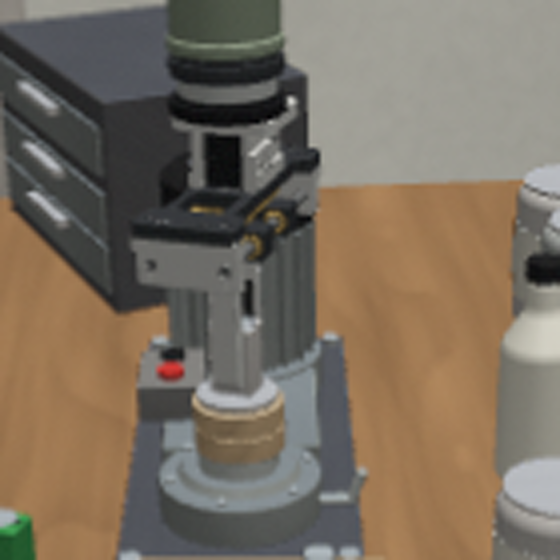

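>>> play_rows(
  commands=[
    {"x":0.03,"y":0,"z":0.02,"ax":0,"ay":0,"az":0,"fingers":1},
    {"x":0,"y":0,"z":0,"ax":0,"ay":0,"az":0,"fingers":1},
    {"x":0,"y":0,"z":0,"ax":0,"ay":0,"az":0,"fingers":1},
    {"x":0,"y":0,"z":0,"ax":0,"ay":0,"az":0,"fingers":1},
    {"x":0,"y":0,"z":0,"ax":0,"ay":0,"az":0,"fingers":1},
    {"x":0,"y":0,"z":0,"ax":0,"ay":0,"az":0,"fingers":1},
    {"x":0,"y":0,"z":0,"ax":0,"ay":0,"az":0,"fingers":1},
    {"x":0,"y":0,"z":0,"ax":0,"ay":0,"az":0,"fingers":1},
  ],
)

```text
time_s: 24.5
position: [569.4, 79.6, 112.1]
tool_rot: [-0.135, 0.695, -0.135, -0.693]
force: [-1.6, -0.6, 7.8]
grip_width: 23.8
```

Run:
```python
from h import *
for i in range(5):
    s=sense();print(s['time_s'],s['grip_width'].__round__(2),s['force'].round(2),s['wrist_torque'].round(2),s['position'].round(2))
    im=camera('top')
save('t16.png',im,4,(120,150,300,290))
```

```text
24.5 23.78 [-1.65 -0.64  7.82] [0.   0.78 0.03] [569.45  79.59 112.08]
24.55 23.54 [-2.91  0.24  7.6 ] [ 0.01  0.76 -0.02] [569.43  79.58 112.06]
24.6 23.85 [-1.83 -0.47  7.27] [ 0.04  0.78 -0.05] [569.47  79.58 112.11]
24.65 23.9 [-2.54 -0.14  6.76] [0.03 0.72 0.03] [569.45  79.59 112.1 ]
24.7 23.61 [-2.74 -0.65  7.41] [ 0.01  0.75 -0.01] [569.44  79.57 112.1 ]
```

View pics/t16.png

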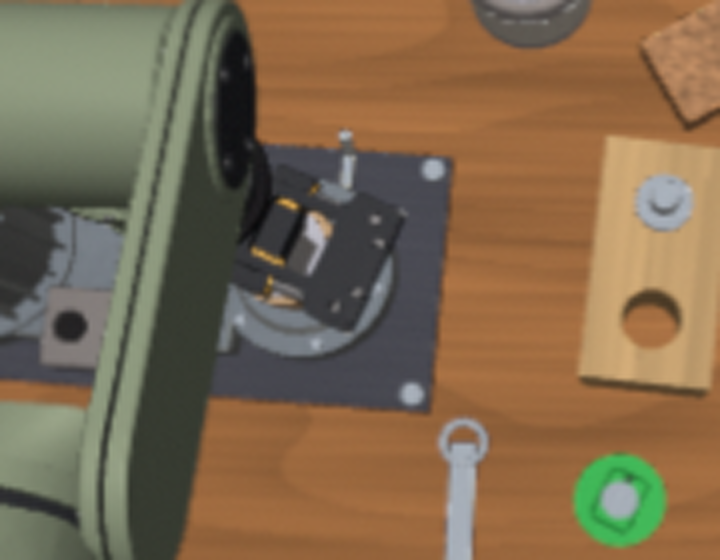

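Run:
```python
from rig import *
print(close_job())
```

```text
the job is handed in; nothing more can be done
None
```

I stacked both rings on the hub, put the arbor down through them until its flange was home, and handed the job in at about 24.7 s. The arm is still gripping the arbor and pressing it down. `close_job()` reports no verdict, so the result rests on my own checks.

**Rings:** In the wrist view before the arbor went in, the upper ring's centre was within about 1 mm of the guard's bolt circle. I had checked the lower ring the same way before stacking. After pressing I checked only by eye, in the wrist and side views: the pile lies flat under the flange.

**Keying:** I read the keyway angle from the wrist image as about -22° world and turned the arbor to it before insertion. The key went straight in, so no searching turn under pressure was needed.

**Final state:**

| Check | Reading |
|---|---|
| TCP height | 112.1 mm, matching the 112.1 mm expected with the flange home 36 mm above the hub |
| Arm motion | still, tool vertical to about 0.002 rad |
| Vertical force | about +7.4 N, plus about 3.4 N arbor weight, so roughly 10–11 N on the upper ring |
| Gripper opening | about 23.7 mm on the 24 mm head |

**Disagreements:**
- The wrist camera reads about 1.4–1.7 mm off along the jaw direction compared with held parts. I corrected for it.
- About 2–3 N of sideways force and 0.75 N m of wrist moment remain from the arbor leaning in the bore.
- The final TCP is about 0.7 mm from my estimate of the hub centre, and I could not measure the arbor-to-axis offset directly.

Nothing else on the bench was touched, and nothing looked shifted in the parts of the bench I viewed at the end.

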